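# Scan the wooden tray's label in the glassware stockroom

### The job

Book in the wooden glass tray: pick up the hand scanner from its rest pad, hold it pointing straight down about 60 mm above the middle of the barcode label on the wooden tray, its long side along the label's long side, and keep it still there for two seconds. Then set the scanner gently back in the middle of its rest pad, standing upright as before, and let go. Neither scan nor shift the cardboard carton.

Things in the scene. Friction and masses are not known exactly. Their poses are not given: they have to be found in the camera images.
- scanner: Hand scanner standing upright on its reading end, 150 mm tall, 0.15-0.31 kg. Grey head 44 (x) by 70 (y) mm, 30 high; black neck 36 by 56 up to 52; straight black handle 28 (x) by 40 (y) from 52 to 150 mm up, gripped from above across either width. Origin: centre of the underside = reading window; z up, it looks along -z; y: head's long side. Reads by itself at 30-100 mm when aligned and still.
- dock: Scanner's rest pad: a flat plate 110 mm (x) by 130 mm (y), grey with a black rubber top, no rim, fixed to the table. Origin: centre of its underside, on the table; its flat top is 12 mm above the origin. z is up.
- tray_label (a point): Middle of the white barcode label (40 mm in x, 70 in y; z up, y its long side) flat on top of the wooden tray, 45 mm above the table, at its end without holes. Tray: fixed plywood block 260 (x) by 170 (y) by 45 mm, four 68 mm round holes, its centre 90 mm from here towards -x. Clear tumblers in the two far holes rise to 95 mm, 175 mm off.
- carton: Bystander: closed cardboard carton 140 (x) by 180 (y) by 90 mm high, 2.2 kg, loose, with a like barcode label in the middle of its top. Origin: centre of its underside; z up, y along its label's long side. A clear glass mug (100 mm high) and a glass bowl (60 mm high) stand farther out, 0.73 m or more ahead of the robot.
There are look-alikes about, which are no part of the job. Of the things like the scanner, leave any that is green or orange; of the rest the larger one is meant.

How it is judged (in metres and radians):
On the way:
1. scanner held still 1 s over the wooden tray's label: 30-100 mm above, pointing down within 14 degrees, label's middle within 20 mm of its sight line in x and y, long sides within 17 degrees (x of tray_label in the frame of scanner between -0.02 and 0.02 m and y of tray_label in the frame of scanner between -0.02 and 0.02 m and z of tray_label in the frame of scanner between -0.1 and -0.03 m and angle between scanner's own z axis and vertical below 0.245 rad and angle between the y axis of scanner and the y axis of tray_label, either way round below 0.3 rad and linear speed of scanner below 0.03 m/s and angular speed of scanner below 0.3 rad/s), for 1 s.
At the end, for the whole second after the job is handed in: The scanner stands upright (within 6 degrees) and at rest on the rest pad, the middle of its underside within 25 mm of the pad's middle along each of the pad's sides; the carton is within 20 mm of where it was (x of scanner in the frame of dock between -0.025 and 0.025 m and y of scanner in the frame of dock between -0.025 and 0.025 m and z of scanner in the frame of dock between 0.008 and 0.016 m and angle between scanner's own z axis and vertical below 0.1 rad and linear speed of scanner below 0.02 m/s and distance of carton from where it was at the start of the episode below 0.02 m); the robot touches nothing.
It fails at once if the cardboard carton's label is scanned (scanner still, lined up, 30 to 100 mm above its middle) (x of scanner in the frame of carton between -0.02 and 0.02 m and y of scanner in the frame of carton between -0.02 and 0.02 m and z of scanner in the frame of carton between 0.12 and 0.19 m and angle between scanner's own z axis and vertical below 0.245 rad and angle between the y axis of scanner and the y axis of carton, either way round below 0.3 rad and linear speed of scanner below 0.02 m/s).
It fails at once if the cardboard carton is shifted by more than 20 mm (distance of carton from where it was at the start of the episode above 0.02 m).
It fails at once if the scanner is let go in the air (more than 18 mm above its rest pad) instead of being set down (z of scanner in the frame of dock above 0.03 m and contact force between scanner and the fingers below 0.2 N).
It fails at once if the scanner is banged on its rest pad (over 60 N) (contact force between scanner and dock above 60 N).
It also fails if it takes over 48 s, if anything falls off the work surface, if the arm or the gripper's body presses on something with over 40 N, if the wrist force passes 120 N, or if a joint passes its speed limit or range.

### The arm

A 6-joint arm with a two-finger parallel gripper is mounted at the origin on the work surface. World frame = base frame: x ahead of the robot, y to its left, z up, the work surface at z = 0. Lengths are in m, angles in degrees, forces in N, time in s.
With the tool pointing down it reaches from about 0.375 to 0.825 m from the base axis. Payload 5.5 kg.
Tool frame: the origin (TCP) lies midway between the tips of the shut fingers; the grasp point (between the pads) lies 19 mm behind it (manip.tcp_to_grasp is the distance from the TCP to the grasp point, in m); z points along the fingers, y is the direction in which the jaws open and shut (so a half turn about z gives the same grasp; the last joint's range is limited). The gripper opens to 85 mm and grips with 20 to 120 N. Pads are 22 mm wide; open, the fingers measure 114 mm over their backs; the gripper's body (76 mm by 85 mm) begins 54 mm behind the grasp point. The pads swing forward as they close: fully open they stand 13 mm farther back than shut.
Start: joints at [63.197, 17.962, -2.699, 69.339, 0, 90], TCP at [0.271, 0.536, 0.209] pointing down, gripper open.
Joint ranges: [-152.73, 152.73], [-39.44, 99.34], [-58.76, 71.6], [-118.89, 123.64], [-81.53, 83.1], [-180, 180]. Speed limits (degrees/s): [136.94, 136.94, 172.46, 180, 180, 180].

### API

Orientations are given as a 3x3 rotation matrix whose columns are the frame's x, y, z axes.
In Python, from bench import manip gives the robot as it stands.
- The arm moves only by the shell command python3 -m creep 'ROWS'. ROWS is JSON, a list of rows, each a list of 7 numbers: the shift along the tool's x, y, z in m, then the turn, a rotation vector about the tool's x, y, z in degrees, then the opening, from 0 (shut) to 1 (fully open). A call has 1 to 5 rows; each row shifts and turns the commanded pose from where the row before left it, along the tool's axes as they then stand; what a row does not reach is not made up. A row lasts 1/12 s, in which the tool goes at most 41.7 mm and 7.16 degrees, less where a joint would pass 70% of its speed; a pose out of reach is approached as far as the arm can. A call with a gripper value outside its range is refused whole. The fingers move at their own pace and stop on an object; the grip force is fixed at half the most. Time passes only in rows, so rows that do not move let the fingers close. It gives the time, the measured TCP pose, the force and the opening at its end, in the units of the state.
- manip.observe(): the state, without advancing time (a new reading comes with each control period).
- manip.camera(name): name is "side" or "top"; returns the picture (420x560x3 uint8, blue, green, red); there is no depth.
- manip.calibration(name): a dict with "fx", "fy", "cx", "cy" (pixels), "rvec" (rotation vector, rad) and "tvec" (3), from world to camera coordinates, as OpenCV has them. Camera axes: x right, y down, z forward; pixel columns grow to the right and rows downward; lengths in m; the calibration is good to about 2 mm. A picture is of the moment at which its call begins. calibration takes no time and is no camera call.
- manip.hand_in(): hands the job in, once; it reports no verdict.
The state is a dict: "time": time; "joints": joint angles; "qd": joint speeds; "joint_efforts": joint torques, N m; "eef_pos": TCP position; "orientation": TCP orientation; "force": force on the tool from outside, world axes, zero at the start; "ft_torque": the same for the moment, N m; "width": finger opening in m.
Only numpy, scipy, OpenCV 4.12 (cv2) and the standard library are available. Lean on these libraries where they do the work, as an engineer would, in place of code of your own. Each camera call takes 0.05 s, during which the arm holds its last target.

## Working session

There is one attempt and no reset: what is moved stays moved. The work goes in short steps, Python scripts to look and compute and a shell command to move; the robot and the scene stay as the last step left them, time stands still between calls to the robot, and variables do not carry over. Pictures are saved under pics/ and viewed, and the job is handed in when it is done.

```bash
mkdir -p pics; ls; python3 - <<'E'
from bench import manip
import cv2
print(manip.observe()); print(manip.tcp_to_grasp)
for n in("top","side"):
    cv2.imwrite(f"pics/{n}0.png",manip.camera(n)); print(manip.calibration(n))
E
```

```text
pics
{'time': 0.0, 'joints': array([ 6.31976674e+01,  1.80039385e+01, -2.75429930e+00,  6.93401977e+01,
       -1.19107586e-04,  8.99993358e+01]), 'qd': array([-0.04947945, -0.02753987,  0.00182673,  0.02660716,  0.088741  ,
        0.05381752]), 'joint_efforts': array([ 2.89038187e-03, -5.39582884e+01,  3.39751697e+01,  1.89046212e-02,
        1.91696990e-04, -1.34329795e-05]), 'eef_pos': array([0.27026918, 0.53498628, 0.2082367 ]), 'orientation': array([[-8.92572691e-01,  4.50902865e-01, -7.72824890e-04],
       [ 4.50903528e-01,  8.92571372e-01, -1.53438872e-03],
       [-2.05889902e-06, -1.71802294e-03, -9.99998524e-01]]), 'force': array([-0.79946974,  0.16413991,  0.4138029 ]), 'ft_torque': array([ 0.00595148, -0.03289613, -0.02453797]), 'width': 0.08526483412378023}
0.0187
{'fx': 457.9131742583607, 'fy': 457.9131742583607, 'cx': 288.3748489168951, 'cy': 209.1446531954796, 'rvec': array([ 2.21163239, -1.99193269,  0.21983713]), 'tvec': array([-0.11343301,  0.52741609,  0.96558686])}
{'fx': 397.0887677028235, 'fy': 397.0887677028235, 'cx': 276.56254737586806, 'cy': 203.78370987861976, 'rvec': array([ 0.6427705 , -2.59100827,  1.20203938]), 'tvec': array([0.41536559, 0.24467548, 0.59070595])}
```

View pics/top0.png

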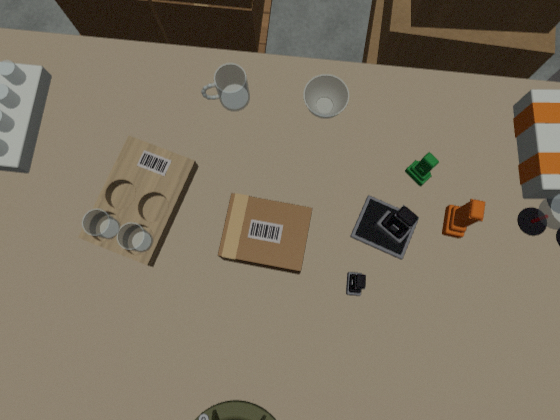

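View pics/side0.png

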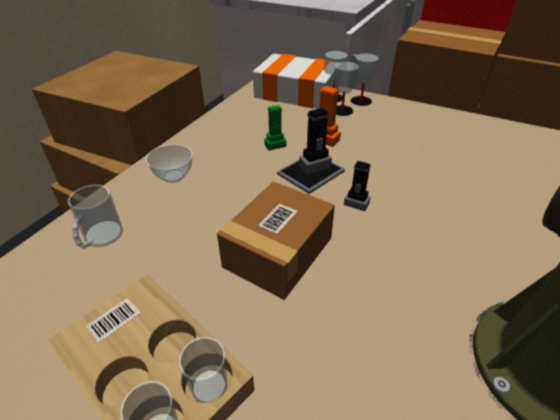

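The top view shows the scanner on its pad at about (397,222), with small, green and orange look-alikes beside it. The tray label is at (154,163) and the carton label at (265,231). Next I measure these in detail.

```bash
cat > h.py <<'E'
import numpy as np, cv2
from bench import manip
def cal(n):
    c=manip.calibration(n); K=np.array([[c['fx'],0,c['cx']],[0,c['fy'],c['cy']],[0,0,1.]])
    return K,np.array(c['rvec']),np.array(c['tvec'])
def ray(n,p):
    K,r,t=cal(n); R=cv2.Rodrigues(r)[0]
    return -R.T@t, R.T@np.linalg.inv(K)@np.array([p[0],p[1],1.])
def onz(n,p,z):
    o,d=ray(n,p); return o+d*(z-o[2])/d[2]
def proj(n,P):
    K,r,t=cal(n); return cv2.projectPoints(np.array(P,float).reshape(-1,3),r,t,K,None)[0].reshape(-1,2)
E
python3 - <<'E'
from h import *
im=cv2.imread("pics/top0.png"); s=cv2.imread("pics/side0.png")
a=cv2.resize(im[180:300,330:450],(600,600),interpolation=cv2.INTER_CUBIC); cv2.imwrite("pics/ct.png",cv2.convertScaleAbs(a,alpha=2))
a=cv2.resize(s[95:215,260:380],(600,600),interpolation=cv2.INTER_CUBIC); cv2.imwrite("pics/cs.png",cv2.convertScaleAbs(a,alpha=2))
hsv=cv2.cvtColor(im,cv2.COLOR_BGR2HSV)
# white labels
for name,roi,z in(("tray",(135,145,180,182),.045),("carton",(240,212,292,250),.09)):
    x0,y0,x1,y1=roi; m=((hsv[...,1]<60)&(hsv[...,2]>110)).astype(np.uint8)
    mm=np.zeros_like(m); mm[y0:y1,x0:x1]=m[y0:y1,x0:x1]; mm=cv2.morphologyEx(mm,cv2.MORPH_CLOSE,np.ones((5,5)))
    c=max(cv2.findContours(mm,0,1)[0],key=cv2.contourArea); w=np.array([onz("top",p,z)[:2] for p in c[:,0]],np.float32)
    print(name,cv2.minAreaRect(c),cv2.minAreaRect(w)); b=cv2.boxPoints(cv2.minAreaRect(w)); print(b)
# dock: dark region contour at z=.012
m=((hsv[...,2]<75)|((hsv[...,1]<45)&(hsv[...,2]<130))).astype(np.uint8); mm=np.zeros_like(m); mm[190:262,345:425]=m[190:262,345:425]
c=max(cv2.findContours(mm,0,1)[0],key=cv2.contourArea); print(cv2.boundingRect(c)); cv2.imwrite("pics/m.png",cv2.resize(mm[180:300,330:450]*255,(600,600),interpolation=0))
E
```

```text
tray ((153.79356384277344, 162.5308380126953), (30.96327018737793, 18.329425811767578), 21.250505447387695) ((0.6162227392196655, 0.2633209526538849), (0.07202564179897308, 0.043006788939237595), 74.47222900390625)
[[0.5858634  0.23437916]
 [0.62730044 0.22286598]
 [0.64658207 0.29226273]
 [0.60514504 0.3037759 ]]
carton ((265.06414794921875, 230.8245086669922), (32.74192810058594, 19.043148040771484), 10.619654655456543) ((0.4770103693008423, -0.013831045478582382), (0.07005123794078827, 0.041198018938302994), 85.619140625)
[[ 0.45379606 -0.04718085]
 [ 0.49487373 -0.05032781]
 [ 0.5002247   0.01951876]
 [ 0.459147    0.02266572]]
(351, 195, 68, 64)
```

View pics/ct.png

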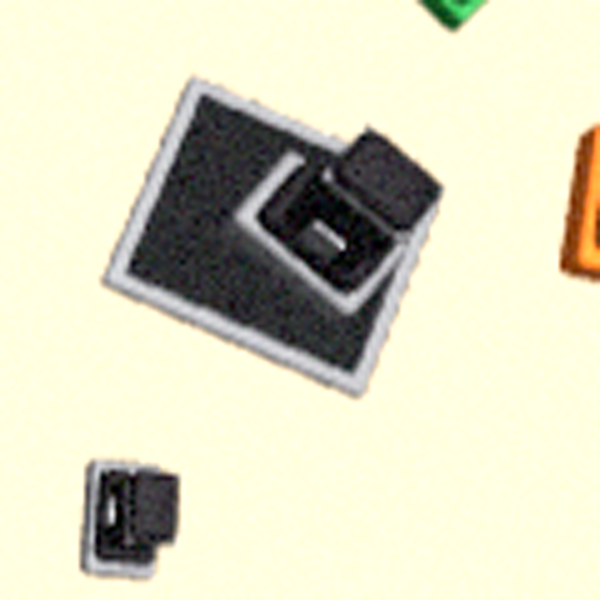

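View pics/cs.png

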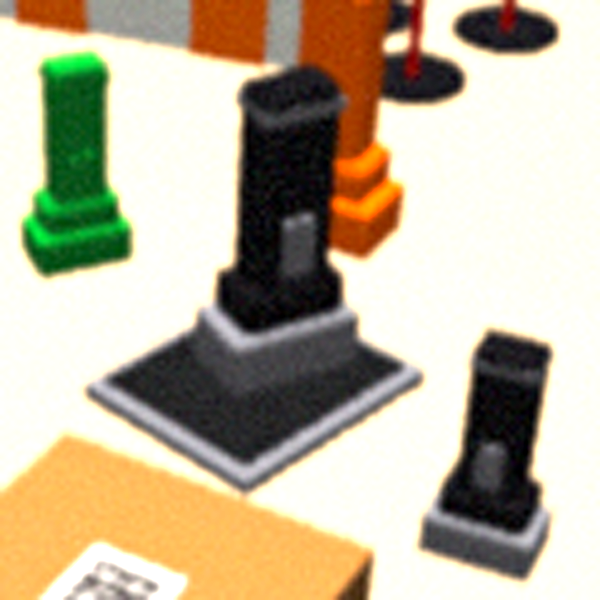

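View pics/m.png

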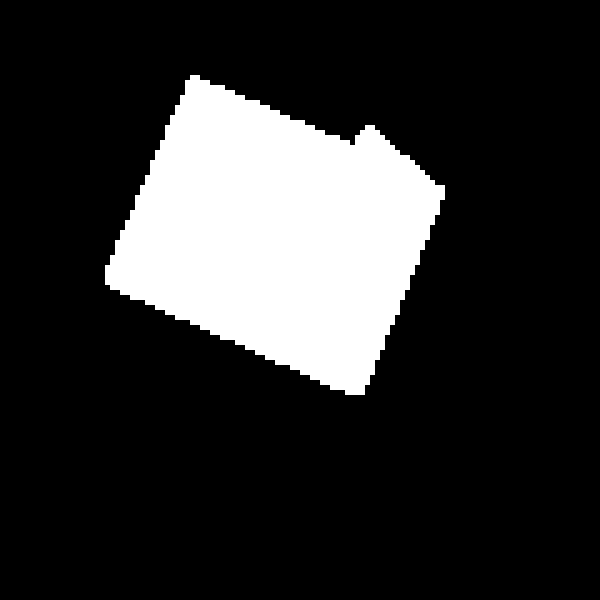

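```bash
python3 - <<'E'
from h import *
f=lambda p:np.array([330+(p[0]+.5)/5-.5,180+(p[1]+.5)/5-.5])
print("cam",ray("top",(0,0))[0],ray("side",(0,0))[0])
D=[onz("top",f(p),.012)[:2] for p in((193,77),(105,280),(362,396))]
print("dock",D,"centre",(D[0]+D[2])/2,np.linalg.norm(D[1]-D[0]),np.linalg.norm(D[2]-D[1]))
ang=lambda v:np.degrees(np.arctan2(v[1],v[0]))
print(ang(D[0]-D[1]),ang(D[1]-D[2]))
T=np.array([onz("top",f(p),.15)[:2] for p in((368,127),(442,188),(408,232),(332,177))])
print("handle top",T,T.mean(0),[(np.linalg.norm(T[i]-T[i-1]),ang(T[i]-T[i-1])) for i in range(4)])
H=np.array([onz("top",f(p),.03)[:2] for p in((293,153),(238,217),(348,312))])
print("head",H,(H[0]+H[2])/2,[(np.linalg.norm(H[i]-H[i-1]),ang(H[i]-H[i-1])) for i in (1,2)])
g=lambda p:np.array([260+(p[0]+.5)/5-.5,95+(p[1]+.5)/5-.5])
# side check: handle top & dock corners
for nm,p,z in(("hl",(242,92),.15),("hr",(345,100),.15),("hf",(258,112),.15),("hb",(318,68),.15),("docknear",(245,482),.012),("dockL",(90,390),.012),("dockR",(422,378),.012),("headfront",(240,348),.03),("headR",(357,318),.03)):
    print(nm,onz("side",g(p),z)[:2])
E
```

```text
cam [ 0.31862176 -0.07643952  1.05642319] [0.22273429 0.45282424 0.57154863]
dock [array([ 0.59975893, -0.2402037 ]), array([ 0.49911767, -0.20623782]), array([ 0.45796802, -0.32701957])] centre [ 0.52886348 -0.28361164] 0.10621837519327874 0.1275990768921922
-18.649257194894076 71.18631752081701
handle top [[ 0.54916014 -0.290759  ]
 [ 0.52700315 -0.32181164]
 [ 0.50749553 -0.30897382]
 [ 0.52688386 -0.27730805]] [ 0.52763567 -0.29971313] [(np.float64(0.026022307791936868), np.float64(-31.12458609463477)), (np.float64(0.03814706019920257), np.float64(-125.5089940592919)), (np.float64(0.023352876241855183), np.float64(146.65139169234317)), (np.float64(0.03712988445776133), np.float64(58.52167918985925))]
head [[ 0.56382542 -0.28547146]
 [ 0.53133633 -0.26220851]
 [ 0.49289791 -0.31445878]] [ 0.52836167 -0.29996512] [(np.float64(0.0399588057593422), np.float64(144.39644240161863)), (np.float64(0.06486603927523851), np.float64(-126.34042393218803))]
hl [ 0.54953289 -0.30076704]
hr [ 0.50524906 -0.31478897]
hf [ 0.53529128 -0.28675528]
hb [ 0.52823574 -0.33810459]
docknear [ 0.49752077 -0.20436778]
dockL [ 0.59373199 -0.23522794]
dockR [ 0.45532177 -0.31804893]
headfront [ 0.53406674 -0.27664481]
headR [ 0.49407514 -0.32640284]
```

```bash
cat > ov.py <<'E'
from h import *
import sys
def box(c,yaw,dx,dy,z):
    a=np.radians(yaw); y=np.array([np.cos(a),np.sin(a)]); x=np.array([y[1],-y[0]])
    return [np.r_[c+x*sx*dx/2+y*sy*dy/2,z] for sx,sy in((1,1),(1,-1),(-1,-1),(-1,1))]
def draw(c,yaw,out,tag="0"):
    for n,(u,v) in(("top",(330,160)),("side",(260,95))):
        im=cv2.imread(f"pics/{n}{tag}.png")[v:v+120,u:u+120]; im=cv2.convertScaleAbs(cv2.resize(im,(600,600),interpolation=cv2.INTER_CUBIC),alpha=2)
        for b,col in((box(c,yaw,.044,.07,.012),(255,0,0)),(box(c,yaw,.044,.07,.042),(0,0,255)),(box(c,yaw,.028,.04,.162),(0,255,0)),(box(np.array([.529,-.284]),71.2,.11,.13,.012),(255,0,255))):
            q=((proj(n,b)-[u,v]+.5)*5-.5).astype(np.int32); cv2.polylines(im,[q],True,col,1)
        cv2.imwrite(f"pics/{out}_{n}.png",im)
    a,b=cv2.imread(f"pics/{out}_top.png"),cv2.imread(f"pics/{out}_side.png"); cv2.imwrite(f"pics/{out}.png",cv2.resize(np.hstack([a,b]),(800,400)))
E
python3 -c "
from ov import *
draw(np.array([.528,-.300]),55,'ovA')"
```

```text
(no output)
```

View pics/ovA.png

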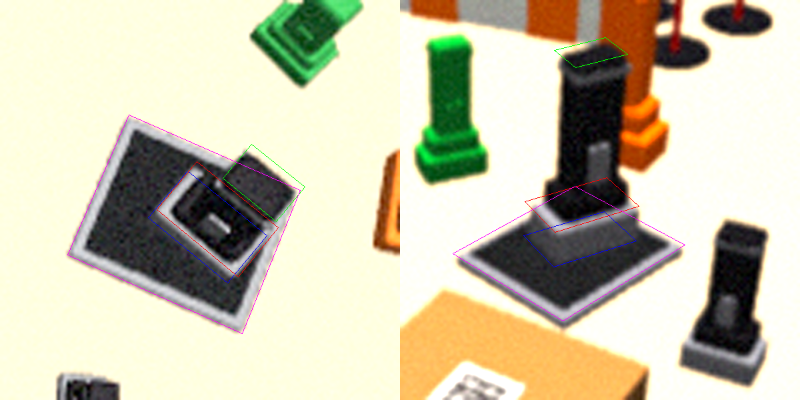

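```bash
python3 -c "
from ov import *
draw(np.array([.523,-.296]),54,'ovB')"
```

```text
(no output)
```

View pics/ovB.png

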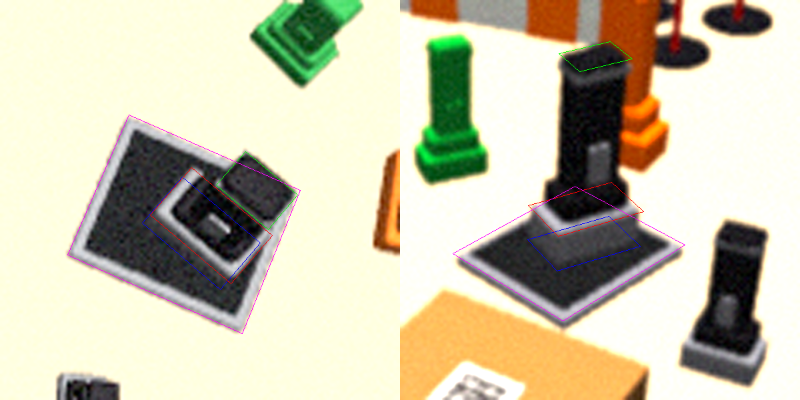

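Top view overlay fits with the scanner at (0.523, -0.296), yaw 54°. The pad centre is (0.529, -0.284), the label is (0.616, 0.263) with its long axis at 74.5°, and the carton is at (0.477, -0.014). I will swing round on an arc to the scanner.

```bash
cat > plan.py <<'E'
from h import *
import sys
def plan(x,y,z,yaw,n):
    s=manip.observe(); R=s['orientation']; p=s['eef_pos']; cy=np.degrees(np.arctan2(R[1,1],R[0,1]))
    d=(yaw-cy+180)%360-180
    print("t",round(s['time'],2),"pos",p.round(4),"yaw",round(cy,2),"tilt",(R[:,2]*57.3).round(2),"F",s['force'].round(1),"w",round(s['width'],4))
    dp=np.array([x,y,z])-p; Y=cy; print("delta",dp.round(4),"turn z",round(-d,1))
    for i in range(n):
        a=np.radians(Y); yv=np.array([np.cos(a),np.sin(a),0]); xv=np.array([-yv[1],yv[0],0])
        print([round(float(v),4) for v in(dp@xv/n,dp@yv/n,-dp[2]/n,0,0,-d/n)]); Y+=d/n
if __name__=="__main__": plan(*map(float,sys.argv[1:5]),int(sys.argv[5]))
E
R='[-0.0373,-0.0012,0,0,0,3.6,1]'
python3 -m creep '[[-0.0373,-0.0012,0,0,0,3.6,1],[-0.0373,-0.0012,0,0,0,3.6,1],[-0.0373,-0.0012,0,0,0,3.6,1],[-0.0373,-0.0012,0,0,0,3.6,1],[-0.0373,-0.0012,0,0,0,3.6,1]]'
```

```text
time: 0.52
eef_pos: [0.4223, 0.4256, 0.2085]
orientation: [[-0.708, 0.707, -0.0], [0.707, 0.708, -0.0], [-0.0, -0.001, -1.0]]
force: [-0.2, 0.3, 0.1]
width: 0.0856
```

```bash
python3 -m creep '[[-0.0373,-0.0012,0,0,0,3.6,1],[-0.0373,-0.0012,0,0,0,3.6,1],[-0.0373,-0.0012,0,0,0,3.6,1],[-0.0373,-0.0012,0,0,0,3.6,1],[-0.0373,-0.0012,0,0,0,3.6,1]]' >/dev/null
python3 -m creep '[[-0.0373,-0.0012,0,0,0,3.6,1],[-0.0373,-0.0012,0,0,0,3.6,1],[-0.0373,-0.0012,0,0,0,3.6,1],[-0.0373,-0.0012,0,0,0,3.6,1],[-0.0373,-0.0012,0,0,0,3.6,1]]' >/dev/null
python3 -m creep '[[-0.0373,-0.0012,0,0,0,3.6,1],[-0.0373,-0.0012,0,0,0,3.6,1],[-0.0373,-0.0012,0,0,0,3.6,1],[-0.0373,-0.0012,0,0,0,3.6,1],[-0.0373,-0.0012,0,0,0,3.6,1]]'
python3 plan.py .523 -.296 .21 -36 6
```

```text
time: 1.77
eef_pos: [0.589, -0.0877, 0.2085]
orientation: [[0.156, 0.988, -0.001], [0.988, -0.156, 0.0], [0.0, -0.001, -1.0]]
force: [0.7, -0.1, -0.1]
width: 0.0853
t 1.77 pos [ 0.589  -0.0877  0.2085] yaw -8.98 tilt [-4.00e-02  1.00e-02 -5.73e+01] F [ 0.7 -0.1 -0.1] w 0.0853
delta [-0.066  -0.2083  0.0015] turn z 27.0
[-0.036, -0.0054, -0.0002, 0.0, 0.0, 4.5031]
[-0.0363, -0.0026, -0.0002, 0.0, 0.0, 4.5031]
[-0.0364, 0.0003, -0.0002, 0.0, 0.0, 4.5031]
[-0.0363, 0.0031, -0.0002, 0.0, 0.0, 4.5031]
[-0.0359, 0.006, -0.0002, 0.0, 0.0, 4.5031]
[-0.0354, 0.0088, -0.0002, 0.0, 0.0, 4.5031]
```

```bash
python3 -m creep '[[-0.036,-0.0054,0,0,0,4.5,1],[-0.0363,-0.0026,0,0,0,4.5,1],[-0.0364,0.0003,0,0,0,4.5,1],[-0.0363,0.0031,0,0,0,4.5,1],[-0.0300,0.0060,0,0,0,4.5,1]]' >/dev/null
python3 -m creep '[[0,0,0,0,0,0,1],[0,0,0,0,0,0,1],[0,0,0,0,0,0,1]]'
python3 plan.py .523 -.296 .21 -36 1
python3 - <<'E'
from h import *
for n in("top","side"): cv2.imwrite(f"pics/{n}1.png",manip.camera(n))
a=cv2.imread("pics/top1.png")[130:310,320:500];b=cv2.imread("pics/side1.png")[20:200,230:410]
cv2.imwrite("pics/v1.png",cv2.convertScaleAbs(cv2.resize(np.hstack([a,b]),(800,400),interpolation=2),alpha=2))
E
```

```text
time: 2.43
eef_pos: [0.5374, -0.2539, 0.2087]
orientation: [[0.519, 0.855, -0.001], [0.855, -0.519, 0.001], [0.0, -0.001, -1.0]]
force: [0.3, -0.2, 0.2]
width: 0.0851
t 2.43 pos [ 0.5374 -0.2539  0.2087] yaw -31.28 tilt [-3.00e-02  5.00e-02 -5.73e+01] F [ 0.3 -0.2  0.2] w 0.0851
delta [-0.0144 -0.0421  0.0013] turn z 4.7
[-0.0435, 0.0095, -0.0013, 0.0, 0.0, 4.7227]
```

View pics/v1.png

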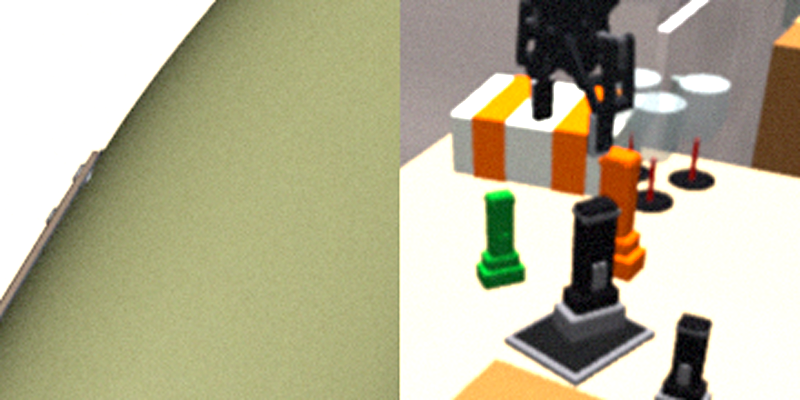

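The arm hides the top view. In the side view the fingers are above the scanner, coming from the left. I finish the approach.

```bash
python3 -m creep '[[-0.0217,0.0047,0,0,0,2.4,1],[-0.0217,0.0047,0,0,0,2.3,1],[0,0,0,0,0,0,1],[0,0,0,0,0,0,1]]'
python3 plan.py .523 -.296 .15 -36 1
python3 - <<'E'
from h import *
n="side"; cv2.imwrite(f"pics/{n}2.png",manip.camera(n))
b=cv2.imread("pics/side2.png")[20:200,230:410]
b=cv2.convertScaleAbs(cv2.resize(b,(600,600),interpolation=2),alpha=2)
# projected tool axis line and TCP ground point
s=manip.observe();p=s['eef_pos']
q=((proj(n,[p,[p[0],p[1],.162],[p[0],p[1],.012]])-[230,20])*600/180).astype(int)
print(q)
for a in q: cv2.circle(b,tuple(map(int,a)),4,(0,0,255),1)
cv2.line(b,tuple(map(int,q[0])),tuple(map(int,q[2])),(0,0,255),1)
cv2.imwrite("pics/v2.png",b)
E
```

```text
time: 2.87
eef_pos: [0.5225, -0.2953, 0.209]
orientation: [[0.587, 0.81, 0.0], [0.81, -0.587, 0.0], [0.0, -0.0, -1.0]]
force: [0.5, -0.1, 0.3]
width: 0.0852
t 2.87 pos [ 0.5225 -0.2953  0.209 ] yaw -35.95 tilt [ 0.00e+00  3.00e-02 -5.73e+01] F [ 0.5 -0.1  0.3] w 0.0852
delta [ 0.0005 -0.0007 -0.059 ] turn z 0.1
[-0.0002, 0.0008, 0.059, 0.0, 0.0, 0.0546]
[[298 238]
 [294 305]
 [282 492]]
```

View pics/v2.png

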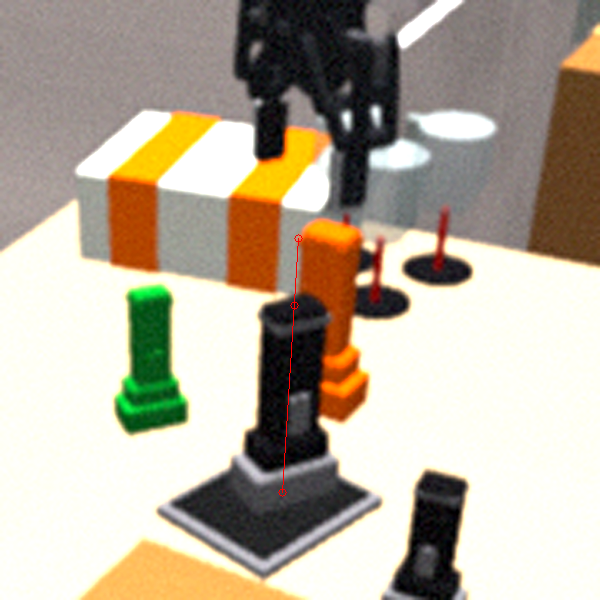

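```bash
python3 - <<'E'
from h import *
s=manip.observe();p=s['eef_pos'];R=s['orientation']
for h in(0,.013,.03):
  for k in(-.05,.05):
    for w in(-.011,.011):
      print(h,k,w,((proj("side",[p+R[:,1]*k+R[:,0]*w-R[:,2]*h])[0]-[230,20])*600/180).round())
E
```

```text
0 -0.05 -0.011 [355. 266.]
0 -0.05 0.011 [325. 273.]
0 0.05 -0.011 [274. 207.]
0 0.05 0.011 [245. 213.]
0.013 -0.05 -0.011 [357. 246.]
0.013 -0.05 0.011 [326. 253.]
0.013 0.05 -0.011 [275. 188.]
0.013 0.05 0.011 [246. 194.]
0.03 -0.05 -0.011 [360. 219.]
0.03 -0.05 0.011 [328. 226.]
0.03 0.05 -0.011 [276. 163.]
0.03 0.05 0.011 [247. 169.]
```

Measured fingertips appear about 12 px higher in the side view than the TCP predicts. I shut the gripper briefly to check where the true TCP appears.

```bash
python3 -m creep '[[0,0,0,0,0,0,0],[0,0,0,0,0,0,0],[0,0,0,0,0,0,0],[0,0,0,0,0,0,0],[0,0,0,0,0,0,0]]'
python3 -m creep '[[0,0,0,0,0,0,0],[0,0,0,0,0,0,0],[0,0,0,0,0,0,0],[0,0,0,0,0,0,0],[0,0,0,0,0,0,0]]'
python3 - <<'E'
from h import *
n="side"; cv2.imwrite(f"pics/{n}3.png",manip.camera(n))
b=cv2.imread("pics/side3.png")[20:200,230:410]
b=cv2.convertScaleAbs(cv2.resize(b,(600,600),interpolation=2),alpha=4)
s=manip.observe();p=s['eef_pos'];print(p,s['width'],s['joints'])
q=((proj(n,[p,[p[0],p[1],.162]])-[230,20])*600/180).astype(int)
for a in q: cv2.circle(b,tuple(map(int,a)),4,(0,0,255),1)
cv2.imwrite("pics/v3.png",b)
E
```

```text
time: 3.33
eef_pos: [0.5224, -0.2956, 0.2091]
orientation: [[0.587, 0.809, -0.0], [0.809, -0.587, 0.0], [0.0, -0.0, -1.0]]
force: [-0.4, -0.2, 0.6]
width: 0.0257
time: 3.75
eef_pos: [0.5222, -0.296, 0.2091]
orientation: [[0.588, 0.809, 0.0], [0.809, -0.588, 0.0], [0.0, 0.0, -1.0]]
force: [-0.5, 0.3, 0.7]
width: 0.0002
[ 0.52218278 -0.29601508  0.20906679] -8.353616125806123e-05 [-2.95477929e+01  1.79935762e+01 -2.66005931e+00  6.93498590e+01
 -4.23223146e-04  9.64623850e+01]
```

View pics/v3.png

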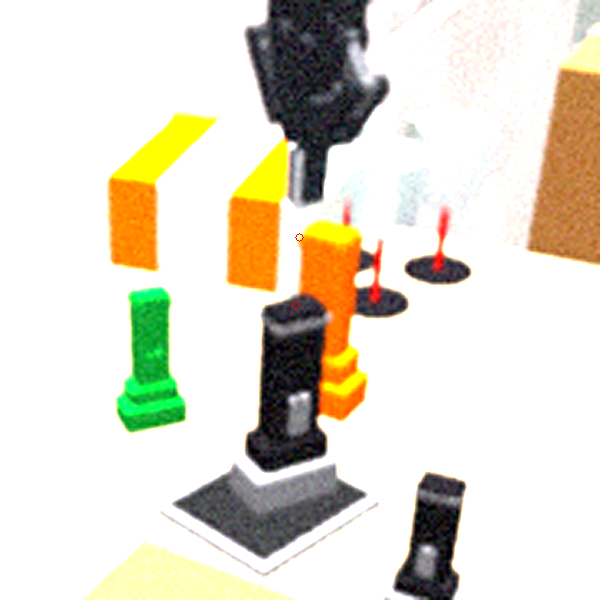

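```bash
python3 - <<'E'
from h import *
cv2.imwrite("pics/top3.png",cv2.convertScaleAbs(manip.camera("top"),alpha=1.8))
cv2.imwrite("pics/side3f.png",cv2.convertScaleAbs(manip.camera("side"),alpha=1.8))
s=manip.observe();print(proj("top",[s['eef_pos'],[0,0,0],[0.1,0,0]]),proj("side",[[0,0,0]]))
E
```

```text
[[413.01466538 212.14340068]
 [234.58117012 459.26277869]
 [240.5581291  408.78718434]] [[555.78270721 368.26129014]]
```

View pics/top3.png

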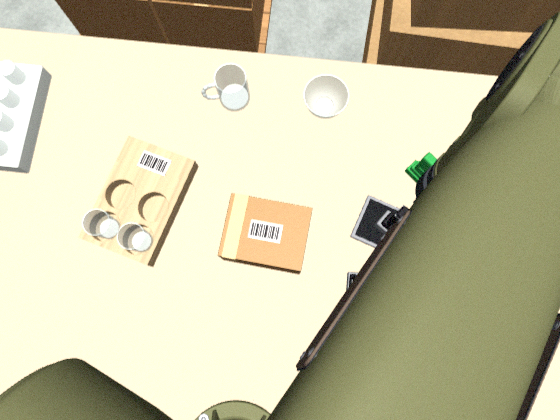

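View pics/side3f.png

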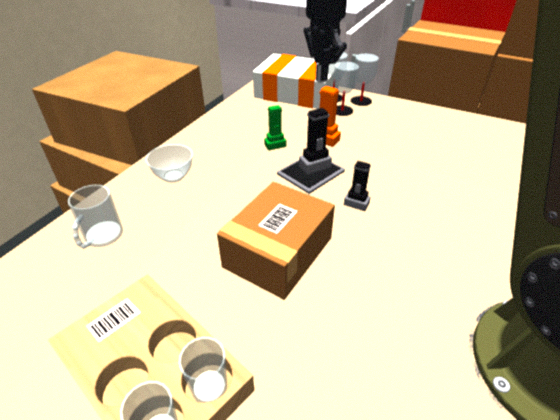

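The side view puts the shut tips at crop (307,205) and the TCP prediction at (299,237). That is about 22 mm if the error is in height. To separate height from horizontal error I tilt the tool outward so that both cameras see the tip.

```bash
python3 -m creep '[[0,0,-0.03,0,0,0,0],[0,0,-0.03,-7,0,0,0],[0,0,0,-7,0,0,0],[0,0,0,-7,0,0,0],[0,0,0,-7,0,0,0]]' >/dev/null
python3 -m creep '[[0,0,0,-7,0,0,0],[0,0,0,-7,0,0,0],[0,0,0,-7,0,0,0],[0,0,0,0,0,0,0],[0,0,0,0,0,0,0]]'
python3 - <<'E'
from h import *
s=manip.observe();p=s['eef_pos'];R=s['orientation']
o=[]
for n in("top","side"):
    im=cv2.convertScaleAbs(manip.camera(n),alpha=2); q=proj(n,[p])[0]; print(n,q,proj(n,[p-R[:,2]*.05])[0])
    u,v=int(q[0])-75,max(0,int(q[1])-75); print(u,v)
    c=cv2.resize(im[v:v+150,u:u+150],(400,400),interpolation=2)
    cv2.circle(c,(int((q[0]-u)*400/150),int((q[1]-v)*400/150)),4,(0,0,255),1); o.append(c)
cv2.imwrite("pics/v4.png",np.hstack(o)); print(p,s['joints'])
E
```

```text
time: 4.73
eef_pos: [0.5186, -0.2939, 0.2636]
orientation: [[0.587, 0.545, 0.598], [0.809, -0.394, -0.435], [-0.002, 0.74, -0.673]]
force: [0.2, -0.9, 1.3]
width: 0.0001
top [420.04272718 207.63427273] [412.08309486 219.18374317]
345 132
side [322.74192683  66.72921461] [333.85186966  55.92761966]
247 0
[ 0.5186001  -0.29391191  0.26361636] [-24.51606607 -18.59208822 -52.98402968   8.45383422  -8.50500157
  97.68475552]
```

View pics/v4.png

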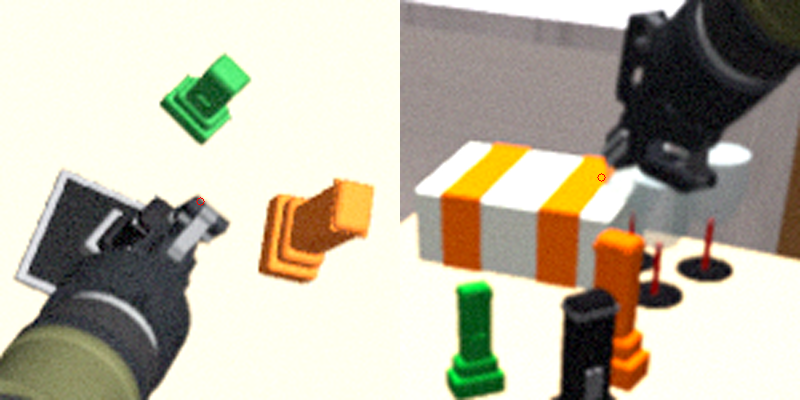

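```bash
python3 - <<'E'
from h import *
s=manip.observe();p=s['eef_pos'];R=s['orientation']
o=[]
for n,(u,v) in(("top",(385,180)),("side",(290,30))):
    im=cv2.convertScaleAbs(manip.camera(n),alpha=3); q=proj(n,[p])[0]
    c=cv2.resize(im[v:v+60,u:u+60],(400,400),interpolation=2); f=400/60
    cv2.circle(c,(int((q[0]-u)*f),int((q[1]-v)*f)),4,(0,0,255),1); o.append(c)
cv2.imwrite("pics/v5.png",np.hstack(o))
E
```

```text
(no output)
```

View pics/v5.png

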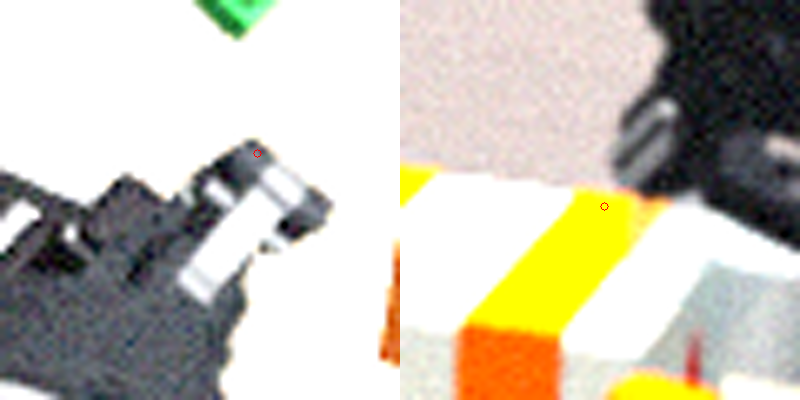

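```bash
cat > tri.py <<'E'
from h import *
def tri(a,b):
    P=[]
    for n in("top","side"):
        K,r,t=cal(n); P.append(K@np.c_[cv2.Rodrigues(r)[0],t])
    X=cv2.triangulatePoints(P[0],P[1],np.array(a,float),np.array(b,float)).ravel(); X=X[:3]/X[3]
    print(X,proj("top",[X])[0]-a,proj("side",[X])[0]-b); return X
E
python3 - <<'E'
from tri import *
X=tri((428.5,206.3),(325,55.2)); s=manip.observe(); print(s['eef_pos'],"err",X-s['eef_pos'],"tool",s['orientation'].T@(X-s['eef_pos']),s['orientation'].round(2),s['qd'].round(2))
# sanity: scanner handle top corners both views
E
```

```text
[ 0.51794709 -0.30261404  0.28410205] [-0.07582289 -0.35155628] [0.40112312 0.08894366]
[ 0.52636635 -0.29807768  0.27464031] err [-0.00841926 -0.00453636  0.00946173] tool [-0.00860966  0.00435623 -0.00937464] [[ 0.59  0.53  0.61]
 [ 0.81 -0.39 -0.44]
 [ 0.    0.75 -0.66]] [-0.09  0.3  -0.7  -0.74 -0.12 -0.02]
```

```bash
python3 -m creep '[[0,0,0,0,0,0,0],[0,0,0,0,0,0,0],[0,0,0,0,0,0,0],[0,0,0,0,0,0,0],[0,0,0,0,0,0,0]]'
python3 - <<'E'
from h import *
print(manip.observe()['eef_pos'])
o=[]
for n,(u,v) in(("top",(385,180)),("side",(290,30))):
    s=manip.observe();p=s['eef_pos'];R=s['orientation']; print(p,s['time'])
    im=cv2.convertScaleAbs(manip.camera(n),alpha=3); q=proj(n,[p])[0]; print(q)
    c=cv2.resize(im[v:v+60,u:u+60],(400,400),interpolation=2); f=400/60
    cv2.circle(c,(int((q[0]-u)*f),int((q[1]-v)*f)),4,(0,0,255),1); o.append(c)
cv2.imwrite("pics/v6.png",np.hstack(o))
E
```

```text
time: 5.35
eef_pos: [0.5227, -0.2962, 0.2689]
orientation: [[0.588, 0.539, 0.603], [0.809, -0.391, -0.439], [-0.0, 0.746, -0.666]]
force: [-0.7, 0.1, 1.0]
width: 0.0002
[ 0.52271616 -0.29623386  0.26891816]
[ 0.52271616 -0.29623386  0.26891816] 5.35
[422.31191122 204.85522202]
[ 0.52258432 -0.29615864  0.2687954 ] 5.4
[321.53185166  63.50696271]
```

View pics/v6.png

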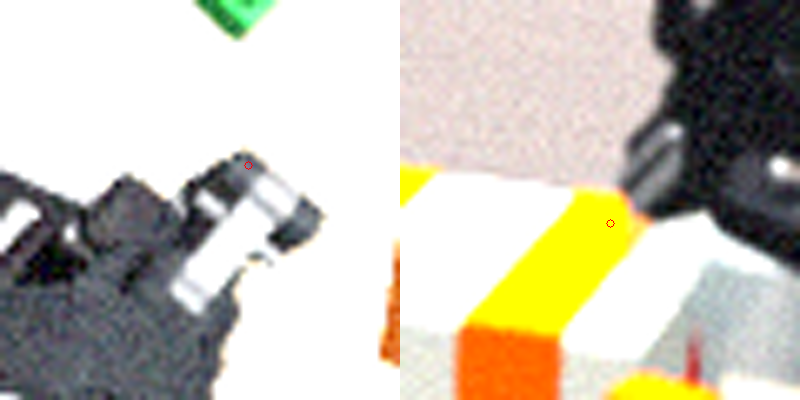

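```bash
python3 - <<'E'
from tri import *
s=manip.observe();R=s['orientation'];p=s['eef_pos']
X=tri((427.4,207.3),(326,59.2)); print("err",X-p,"tool",R.T@(X-p))
# check of both cameras on fixed points: dock corner, handle-top corners
f=lambda p:np.array([330+(p[0]+.5)/5-.5,180+(p[1]+.5)/5-.5]); g=lambda p:np.array([260+(p[0]+.5)/5-.5,95+(p[1]+.5)/5-.5])
print("dock near");tri(f((105,280)),g((245,482)))
print("dockL");tri(f((193,77)),g((90,388)))
print("dockR");tri(f((362,396)),g((422,376)))
print("head front");tri(f((238,217)),g((240,348)))
E
```

```text
[ 0.51693954 -0.3033234   0.27626886] [0.05022051 0.23730103] [-0.27130405 -0.06104696]
err [-0.00559266 -0.00722753  0.00749086] tool [-0.00913609  0.00540189 -0.00519418]
dock near
[ 0.49904723 -0.20659081  0.01004461] [0.03421415 0.17876504] [-0.23970598 -0.05306483]
dockL
[ 0.59929022 -0.24129714  0.00808975] [0.16004941 0.64260908] [-0.83200301 -0.19523844]
dockR
[ 0.458749   -0.32859764  0.00549323] [0.00543834 0.03850355] [-0.04724861 -0.0099975 ]
head front
[ 0.52810132 -0.2602044   0.04213461] [0.06509393 0.3212779 ] [-0.40915979 -0.09179321]
```

```bash
python3 - <<'E'
from h import *
from scipy.optimize import least_squares
s=manip.observe();Rt=s['orientation'];pt=s['eef_pos']
Ru=np.array([[.588,.809,0],[.809,-.588,0],[0,0,-1.]]);pu=np.array([.52218,-.29602,.20907])
obs=[("top",pt,Rt,(427.4,207.3)),("side",pt,Rt,(326,59.2)),("side",pu,Ru,(230+307*.3,20+205*.3))]
for fr in("tool","world"):
    f=lambda e:np.concatenate([proj(n,[p+(R@e if fr=="tool" else e)])[0]-o for n,p,R,o in obs])
    r=least_squares(f,np.zeros(3)); print(fr,r.x.round(4),r.fun.round(1))
E
```

```text
tool [-0.0079  0.007  -0.0128] [-1.1  0.9  0.6 -2.3 -0.3  2.2]
world [-0.0052 -0.0054  0.0135] [ 0.  -0.8 -0.6 -2.8  1.5  3.3]
```

The cameras agree with each other within 3–5 mm on the pad. They show the tips offset from the reported TCP by roughly 8 mm along tool -x and 10 mm up. That offset cancels in relative moves, so I only need a sound grasp. I shift +6 mm along tool x, return upright, open, and check while straddling.

```bash
python3 -m creep '[[0,0,0,7,0,0,1],[0,0,0,7,0,0,1],[0,0,0,7,0,0,1],[0,0,0,7,0,0,1],[0,0,0,7,0,0,1]]' >/dev/null
python3 -m creep '[[0,0,0,7,0,0,1],[0,0,0,7,0,0,1],[0.006,0,0,0,0,0,1],[0,0,0,0,0,0,1],[0,0,0,0,0,0,1]]' 
python3 -m creep '[[0,0,0.03,0,0,0,1],[0,0,0.03,0,0,0,1],[0,0,0.02,0,0,0,1],[0,0,0.005,0,0,0,1],[0,0,0,0,0,0,1]]' 
python3 -m creep '[[0,0,0,0,0,0,1],[0,0,0,0,0,0,1]]' 
python3 plan.py .526 -.292 .097 -36 1
python3 - <<'E'
from h import *
n="side"; cv2.imwrite(f"pics/{n}7.png",manip.camera(n))
b=cv2.imread("pics/side7.png")[20:200,230:410]
cv2.imwrite("pics/v7.png",cv2.convertScaleAbs(cv2.resize(b,(600,600),interpolation=2),alpha=3.5))
E
```

```text
time: 6.28
eef_pos: [0.5266, -0.2914, 0.2676]
orientation: [[0.587, 0.809, -0.001], [0.809, -0.587, 0.0], [-0.001, -0.001, -1.0]]
force: [1.1, 0.2, -0.1]
width: 0.0853
time: 6.7
eef_pos: [0.5245, -0.2903, 0.1845]
orientation: [[0.587, 0.809, -0.0], [0.809, -0.587, -0.0], [-0.0, 0.0, -1.0]]
force: [-0.2, 0.5, 0.0]
width: 0.0856
time: 6.87
eef_pos: [0.5271, -0.2918, 0.1867]
orientation: [[0.588, 0.809, 0.003], [0.809, -0.588, -0.002], [0.0, 0.004, -1.0]]
force: [0.6, -0.5, 0.9]
width: 0.0855
t 6.87 pos [ 0.5271 -0.2918  0.1867] yaw -35.98 tilt [  0.18  -0.12 -57.3 ] F [ 0.6 -0.5  0.9] w 0.0855
delta [-0.0011 -0.0002 -0.0897] turn z 0.0
[-0.0008, -0.0008, 0.0897, 0.0, 0.0, 0.0194]
```

View pics/v7.png

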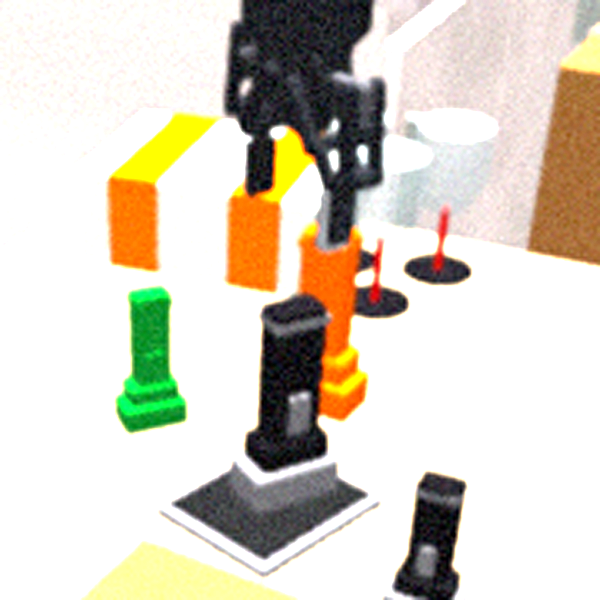

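```bash
python3 -m creep '[[0,0,0.015,0,0,0,1],[0,0,0.013,0,0,0,1],[0,0,0,0,0,0,1],[0,0,0,0,0,0,1],[0,0,0,0,0,0,1]]' 
python3 plan.py .526 -.292 .097 -36 1
python3 - <<'E'
from h import *
n="side"; cv2.imwrite(f"pics/{n}8.png",manip.camera(n)); cv2.imwrite("pics/top8.png",manip.camera("top"))
b=cv2.imread("pics/side8.png")[60:160,270:370]
cv2.imwrite("pics/v8.png",cv2.convertScaleAbs(cv2.resize(b,(600,600),interpolation=2),alpha=4.5))
b=cv2.imread("pics/top8.png")[150:290,320:460]
cv2.imwrite("pics/v8t.png",cv2.convertScaleAbs(cv2.resize(b,(600,600),interpolation=2),alpha=2.5))
E
```

```text
time: 7.33
eef_pos: [0.5269, -0.2917, 0.157]
orientation: [[0.588, 0.809, 0.0], [0.809, -0.588, -0.001], [-0.0, 0.001, -1.0]]
force: [-0.1, 0.5, 0.4]
width: 0.0852
t 7.33 pos [ 0.5269 -0.2917  0.157 ] yaw -35.99 tilt [ 3.00e-02 -3.00e-02 -5.73e+01] F [-0.1  0.5  0.4] w 0.0852
delta [-0.0009 -0.0003 -0.06  ] turn z 0.0
[-0.0007, -0.0006, 0.06, 0.0, 0.0, 0.0121]
```

View pics/v8.png

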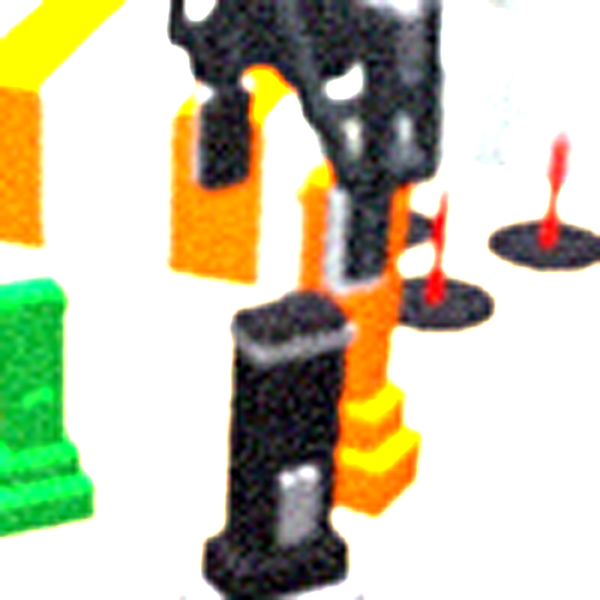

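View pics/v8t.png

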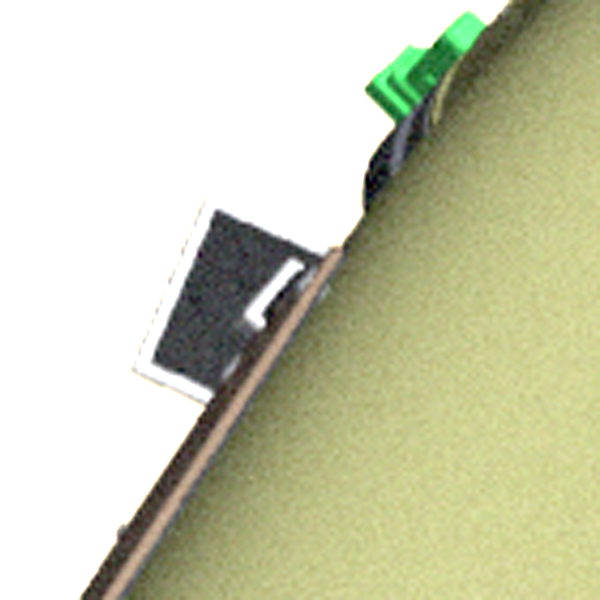

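```bash
python3 -m creep '[[0,0,0.006,0,0,0,1],[0,0,0.006,0,0,0,1],[0,0,0.006,0,0,0,1],[0,0,0.006,0,0,0,1],[0,0,0.006,0,0,0,1]]' 
python3 -m creep '[[0,0,0,0,0,0,1],[0,0,0,0,0,0,1],[0,0,0,0,0,0,1]]' 
python3 - <<'E'
from h import *
n="side"; cv2.imwrite(f"pics/{n}9.png",manip.camera(n))
b=cv2.imread("pics/side9.png")[60:160,270:370]
cv2.imwrite("pics/v9.png",cv2.convertScaleAbs(cv2.resize(b,(600,600),interpolation=2),alpha=4.5))
E
```

```text
time: 7.85
eef_pos: [0.5259, -0.2912, 0.1247]
orientation: [[0.588, 0.809, -0.002], [0.809, -0.588, 0.001], [-0.0, -0.002, -1.0]]
force: [-0.3, -0.5, -0.5]
width: 0.0855
time: 8.1
eef_pos: [0.5263, -0.2914, 0.1257]
orientation: [[0.588, 0.809, -0.001], [0.809, -0.588, 0.0], [-0.0, -0.001, -1.0]]
force: [-0.4, 0.2, 1.1]
width: 0.0855
```

View pics/v9.png

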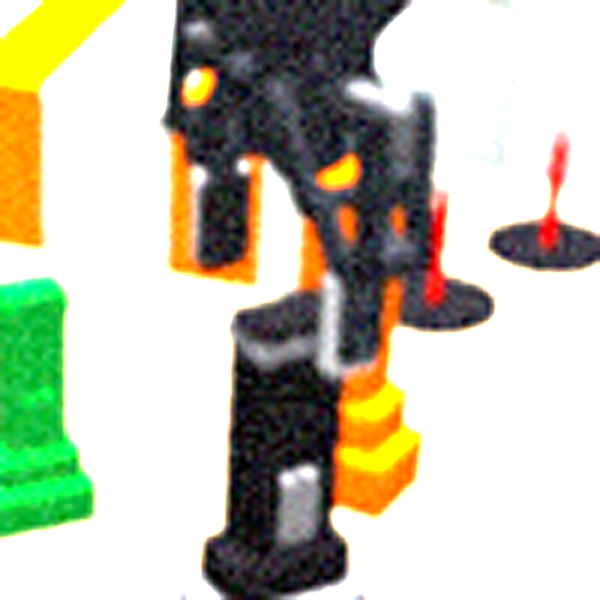

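No contact so far. The near finger passes in front of the handle, so the centring looks plausible and the tips seem to sit higher than reported. I keep descending in small steps.

```bash
python3 -m creep '[[0,0,0.006,0,0,0,1],[0,0,0.006,0,0,0,1],[0,0,0.006,0,0,0,1],[0,0,0.006,0,0,0,1],[0,0,0.004,0,0,0,1]]' 
python3 -m creep '[[0,0,0,0,0,0,1],[0,0,0,0,0,0,1],[0,0,0,0,0,0,1]]' 
python3 - <<'E'
from h import *
n="side"; cv2.imwrite(f"pics/{n}10.png",manip.camera(n))
b=cv2.imread("pics/side10.png")[60:160,270:370]
cv2.imwrite("pics/v10.png",cv2.convertScaleAbs(cv2.resize(b,(600,600),interpolation=2),alpha=4.5))
E
```

```text
time: 8.57
eef_pos: [0.5257, -0.2911, 0.0965]
orientation: [[0.588, 0.809, -0.002], [0.809, -0.588, 0.001], [-0.001, -0.002, -1.0]]
force: [-0.2, 0.5, 1.1]
width: 0.0854
time: 8.82
eef_pos: [0.5263, -0.2914, 0.0978]
orientation: [[0.588, 0.809, -0.001], [0.809, -0.588, 0.0], [-0.0, -0.001, -1.0]]
force: [-0.2, -0.3, -0.1]
width: 0.0854
```

View pics/v10.png

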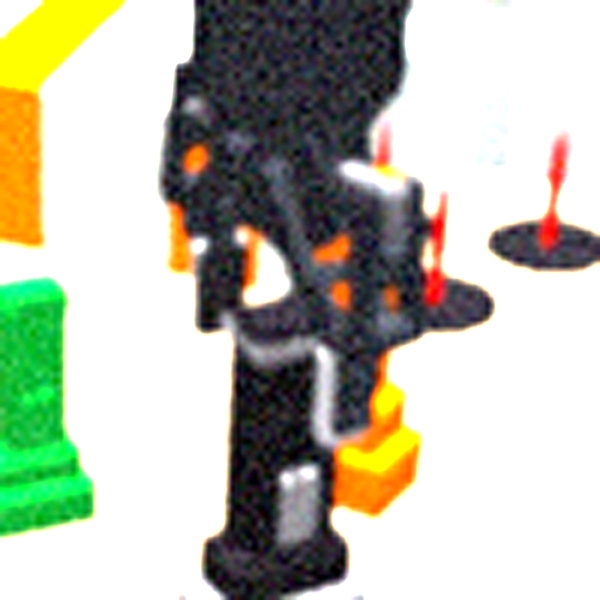

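The handle now stands between the fingers: the far one is behind it at crop (210,325) and the near one in front at (340,440). Closing.

```bash
python3 -m creep '[[0,0,0,0,0,0,0],[0,0,0,0,0,0,0],[0,0,0,0,0,0,0],[0,0,0,0,0,0,0],[0,0,0,0,0,0,0]]'
python3 -m creep '[[0,0,0,0,0,0,0],[0,0,0,0,0,0,0],[0,0,0,0,0,0,0],[0,0,0,0,0,0,0],[0,0,0,0,0,0,0]]'
python3 - <<'E'
from h import *
n="side"; cv2.imwrite(f"pics/{n}11.png",manip.camera(n))
b=cv2.imread("pics/side11.png")[60:180,260:380]
cv2.imwrite("pics/v11.png",cv2.convertScaleAbs(cv2.resize(b,(600,600),interpolation=2),alpha=3))
E
```

```text
time: 9.28
eef_pos: [0.5266, -0.2917, 0.098]
orientation: [[0.588, 0.809, -0.0], [0.809, -0.588, -0.0], [-0.0, 0.0, -1.0]]
force: [-3.2, 1.7, 0.7]
width: 0.0275
time: 9.7
eef_pos: [0.5265, -0.2915, 0.0978]
orientation: [[0.588, 0.809, -0.0], [0.809, -0.588, -0.0], [-0.0, -0.0, -1.0]]
force: [1.2, 0.2, 0.3]
width: 0.0275
```

View pics/v11.png

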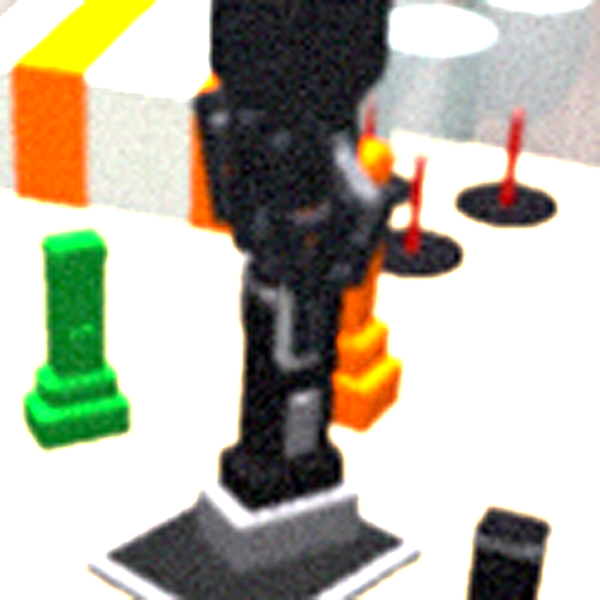

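Gripped square, with width 27.5 mm on the 28 mm side and the head at about the same pixels as before. I lift it now.

```bash
python3 -m creep '[[0,0,-0.005,0,0,0,0],[0,0,-0.015,0,0,0,0],[0,0,-0.025,0,0,0,0],[0,0,-0.025,0,0,0,0],[0,0,-0.025,0,0,0,0]]'
python3 -m creep '[[0,0,-0.015,0,0,0,0],[0,0,-0.01,0,0,0,0],[0,0,0,0,0,0,0],[0,0,0,0,0,0,0]]'
python3 - <<'E'
from h import *
n="side"; cv2.imwrite(f"pics/{n}12.png",manip.camera(n))
b=cv2.imread("pics/side12.png")[0:180,230:410]
cv2.imwrite("pics/v12.png",cv2.convertScaleAbs(cv2.resize(b,(600,600),interpolation=2),alpha=3))
E
python3 plan.py .575 0 .215 -24 10
```

```text
time: 10.17
eef_pos: [0.5251, -0.2907, 0.1931]
orientation: [[0.588, 0.809, -0.003], [0.809, -0.588, 0.002], [-0.001, -0.004, -1.0]]
force: [-1.2, 0.1, -2.2]
width: 0.0274
time: 10.5
eef_pos: [0.526, -0.2912, 0.2172]
orientation: [[0.588, 0.809, -0.001], [0.809, -0.588, 0.001], [-0.0, -0.002, -1.0]]
force: [-0.4, -0.1, -2.8]
width: 0.0275
t 10.55 pos [ 0.5256 -0.2909  0.2164] yaw -35.99 tilt [ -0.16   0.07 -57.3 ] F [ 0.2 -0.8 -3.3] w 0.0276
delta [ 0.0494  0.2909 -0.0014] turn z -12.0
[0.0264, -0.0131, 0.0001, 0.0, 0.0, -1.1988]
[0.0267, -0.0125, 0.0001, 0.0, 0.0, -1.1988]
[0.027, -0.012, 0.0001, 0.0, 0.0, -1.1988]
[0.0272, -0.0114, 0.0001, 0.0, 0.0, -1.1988]
[0.0274, -0.0108, 0.0001, 0.0, 0.0, -1.1988]
[0.0277, -0.0103, 0.0001, 0.0, 0.0, -1.1988]
[0.0279, -0.0097, 0.0001, 0.0, 0.0, -1.1988]
[0.0281, -0.0091, 0.0001, 0.0, 0.0, -1.1988]
[0.0283, -0.0085, 0.0001, 0.0, 0.0, -1.1988]
[0.0284, -0.0079, 0.0001, 0.0, 0.0, -1.1988]
```

View pics/v12.png

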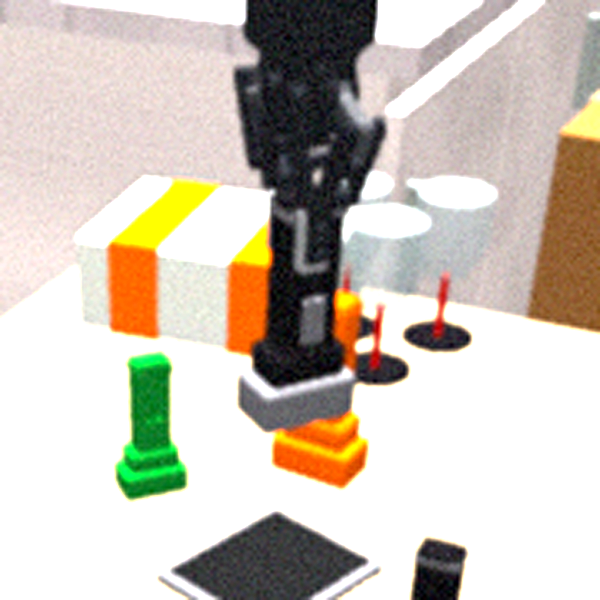

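The scanner is lifted, upright, and clear of the pad. I carry it over at this height, passing beyond the carton's label.

```bash
python3 -m creep '[[0.015,-0.0075,0,0,0,-0.7,0],[0.0265,-0.0125,0,0,0,-1.2,0],[0.027,-0.012,0,0,0,-1.2,0],[0.0272,-0.0114,0,0,0,-1.2,0],[0.0274,-0.0108,0,0,0,-1.2,0]]' >/dev/null
python3 -m creep '[[0.0277,-0.0103,0,0,0,-1.2,0],[0.0279,-0.0097,0,0,0,-1.2,0],[0.0281,-0.0091,0,0,0,-1.2,0],[0.0283,-0.0085,0,0,0,-1.2,0],[0.0284,-0.0079,0,0,0,-1.2,0]]'
python3 plan.py .6175 .2685 .215 -15.5 10
```

```text
time: 11.38
eef_pos: [0.5745, -0.0121, 0.2157]
orientation: [[0.414, 0.91, -0.004], [0.91, -0.414, 0.0], [-0.001, -0.004, -1.0]]
force: [0.9, -0.1, -2.0]
width: 0.0273
t 11.38 pos [ 0.5745 -0.0121  0.2157] yaw -24.43 tilt [-2.40e-01  2.00e-02 -5.73e+01] F [ 0.9 -0.1 -2. ] w 0.0273
delta [ 0.043   0.2806 -0.0007] turn z -8.9
[0.0273, -0.0077, 0.0001, 0.0, 0.0, -0.8932]
[0.0274, -0.0073, 0.0001, 0.0, 0.0, -0.8932]
[0.0275, -0.0068, 0.0001, 0.0, 0.0, -0.8932]
[0.0276, -0.0064, 0.0001, 0.0, 0.0, -0.8932]
[0.0277, -0.006, 0.0001, 0.0, 0.0, -0.8932]
[0.0278, -0.0055, 0.0001, 0.0, 0.0, -0.8932]
[0.0279, -0.0051, 0.0001, 0.0, 0.0, -0.8932]
[0.028, -0.0047, 0.0001, 0.0, 0.0, -0.8932]
[0.0281, -0.0042, 0.0001, 0.0, 0.0, -0.8932]
[0.0281, -0.0038, 0.0001, 0.0, 0.0, -0.8932]
```

```bash
python3 -m creep '[[0.0273,-0.0077,0,0,0,-0.9,0],[0.0274,-0.0073,0,0,0,-0.9,0],[0.0275,-0.0068,0,0,0,-0.9,0],[0.0276,-0.0064,0,0,0,-0.9,0],[0.0277,-0.006,0,0,0,-0.9,0]]' >/dev/null
python3 -m creep '[[0.0278,-0.0055,0,0,0,-0.9,0],[0.0279,-0.0051,0,0,0,-0.9,0],[0.0280,-0.0047,0,0,0,-0.9,0],[0.020,-0.003,0,0,0,-0.9,0],[0.010,-0.0012,0,0,0,-0.8,0]]' >/dev/null
python3 -m creep '[[0,0,0,0,0,0,0],[0,0,0,0,0,0,0],[0,0,0,0,0,0,0]]'
python3 plan.py .6175 .2685 .195 -15.5 2
```

```text
time: 12.47
eef_pos: [0.6144, 0.2392, 0.217]
orientation: [[0.27, 0.963, -0.002], [0.963, -0.27, -0.001], [-0.002, -0.002, -1.0]]
force: [-0.6, -0.5, -2.4]
width: 0.0274
t 12.47 pos [0.6144 0.2392 0.217 ] yaw -15.65 tilt [ -0.13  -0.06 -57.3 ] F [-0.6 -0.5 -2.4] w 0.0274
delta [ 0.0031  0.0293 -0.022 ] turn z -0.2
[0.0145, -0.0025, 0.011, 0.0, 0.0, -0.0759]
[0.0145, -0.0024, 0.011, 0.0, 0.0, -0.0759]
```

```bash
python3 -m creep '[[0.0145,-0.0025,0.008,0,0,0,0],[0.0145,-0.0025,0.008,0,0,0,0],[0,0,0.006,0,0,0,0],[0,0,0,0,0,0,0],[0,0,0,0,0,0,0]]'
python3 plan.py .6175 .2685 .191 -15.5 1
python3 - <<'E'
from h import *
b=[]
for n,(u,v) in(("top",(90,90)),("side",(20,210))):
    im=manip.camera(n); cv2.imwrite(f"pics/{n}13.png",im)
    b.append(cv2.resize(im[v:v+150,u:u+150],(400,400),interpolation=2))
cv2.imwrite("pics/v13.png",cv2.convertScaleAbs(np.hstack(b),alpha=2))
E
```

```text
time: 12.88
eef_pos: [0.6172, 0.2696, 0.1947]
orientation: [[0.269, 0.963, -0.003], [0.963, -0.269, -0.001], [-0.002, -0.002, -1.0]]
force: [0.8, 0.2, -2.8]
width: 0.0274
t 12.88 pos [0.6172 0.2696 0.1947] yaw -15.58 tilt [-1.50e-01 -5.00e-02 -5.73e+01] F [ 0.8  0.2 -2.8] w 0.0274
delta [ 0.0003 -0.0011 -0.0037] turn z -0.1
[-0.001, 0.0006, 0.0037, 0.0, 0.0, -0.0785]
```

View pics/v13.png

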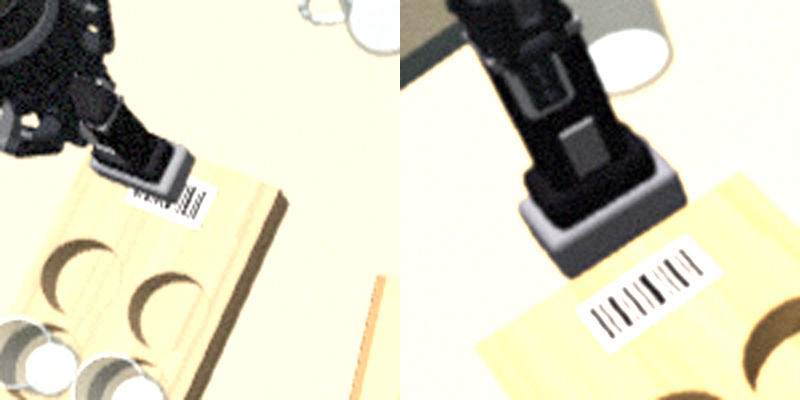

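View pics/side13.png

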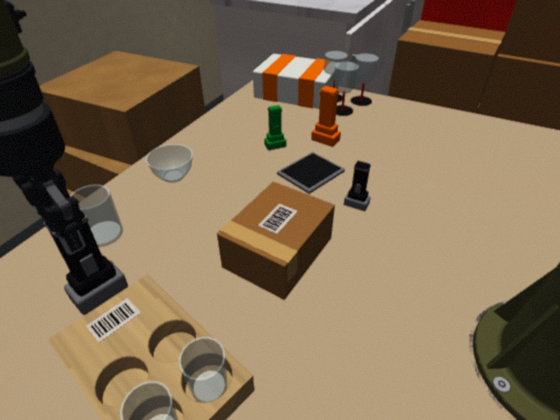

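```bash
cat > ov2.py <<'E'
from ov import *
def d2(c,yaw,z,out,wins=(("top",(100,110)),("side",(50,220))),tag="13",w=100):
    o=[]
    for n,(u,v) in wins:
        im=cv2.imread(f"pics/{n}{tag}.png")[v:v+w,u:u+w]; im=cv2.convertScaleAbs(cv2.resize(im,(400,400),interpolation=2),alpha=2)
        for b,col in((box(c,yaw,.044,.07,z),(255,0,0)),(box(c,yaw,.044,.07,z+.03),(0,0,255)),(box(np.array([.616,.263]),74.5,.04,.07,.045),(255,0,255))):
            cv2.polylines(im,[((proj(n,b)-[u,v]+.5)*400/w).astype(np.int32)],True,col,1)
        o.append(im)
    cv2.imwrite(out,np.hstack(o))
E
python3 -c "
from ov2 import *
d2(np.array([.616,.263]),74.5,.1087,'pics/o13.png')"
```

```text
(no output)
```

View pics/o13.png

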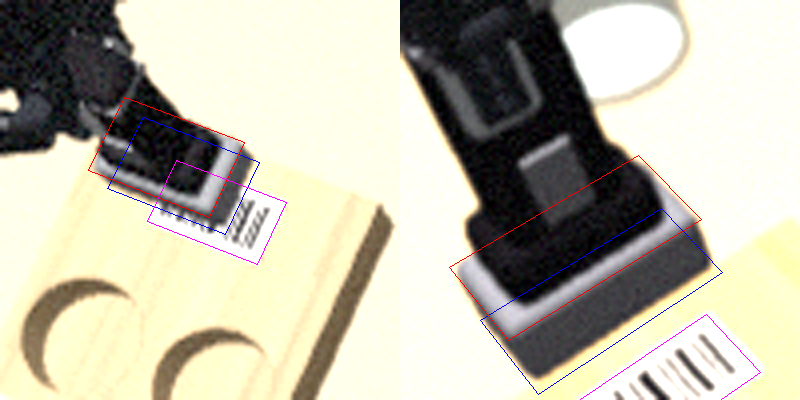

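Both overlays agree within about 5 mm: label on its outline, scanner aligned and roughly 65 mm above it. I trim down 5 mm and hold for 2.5 s.

```bash
python3 -m creep '[[-0.001,0.0005,0.003,0,0,0,0],[0,0,0.002,0,0,0,0],[0,0,0,0,0,0,0],[0,0,0,0,0,0,0],[0,0,0,0,0,0,0]]'
python3 -m creep '[[0,0,0,0,0,0,0],[0,0,0,0,0,0,0],[0,0,0,0,0,0,0],[0,0,0,0,0,0,0],[0,0,0,0,0,0,0]]'>/dev/null
python3 -m creep '[[0,0,0,0,0,0,0],[0,0,0,0,0,0,0],[0,0,0,0,0,0,0],[0,0,0,0,0,0,0],[0,0,0,0,0,0,0]]'>/dev/null
python3 -m creep '[[0,0,0,0,0,0,0],[0,0,0,0,0,0,0],[0,0,0,0,0,0,0],[0,0,0,0,0,0,0],[0,0,0,0,0,0,0]]'
python3 - <<'E'
from h import *
for n in("top","side"): cv2.imwrite(f"pics/{n}14.png",manip.camera(n))
from ov2 import *
d2(np.array([.616,.263]),74.5,.104,'pics/o14.png',tag="14")
E
python3 -m creep '[[0,0,0,0,0,0,0],[0,0,0,0,0,0,0],[0,0,0,0,0,0,0],[0,0,0,0,0,0,0],[0,0,0,0,0,0,0]]'>/dev/null
python3 -m creep '[[0,0,0,0,0,0,0],[0,0,0,0,0,0,0],[0,0,0,0,0,0,0],[0,0,0,0,0,0,0],[0,0,0,0,0,0,0]]'
python3 -m creep '[[0,0,0,0,0,0,0],[0,0,0,0,0,0,0],[0,0,0,0,0,0,0],[0,0,0,0,0,0,0],[0,0,0,0,0,0,0]]'
```

```text
time: 13.4
eef_pos: [0.6181, 0.2687, 0.1908]
orientation: [[0.269, 0.963, -0.001], [0.963, -0.269, 0.0], [0.0, -0.001, -1.0]]
force: [0.4, 1.0, -2.8]
width: 0.0279
time: 14.65
eef_pos: [0.618, 0.2688, 0.1907]
orientation: [[0.269, 0.963, -0.001], [0.963, -0.269, 0.0], [-0.0, -0.001, -1.0]]
force: [0.4, 0.6, -1.7]
width: 0.0271
time: 15.58
eef_pos: [0.6181, 0.2688, 0.1907]
orientation: [[0.269, 0.963, -0.001], [0.963, -0.269, 0.0], [-0.0, -0.001, -1.0]]
force: [-0.3, -0.5, -2.4]
width: 0.0268
time: 16.0
eef_pos: [0.618, 0.2688, 0.1907]
orientation: [[0.269, 0.963, -0.001], [0.963, -0.269, 0.0], [-0.0, -0.001, -1.0]]
force: [-0.4, 1.0, -2.5]
width: 0.0272
```

View pics/o14.png

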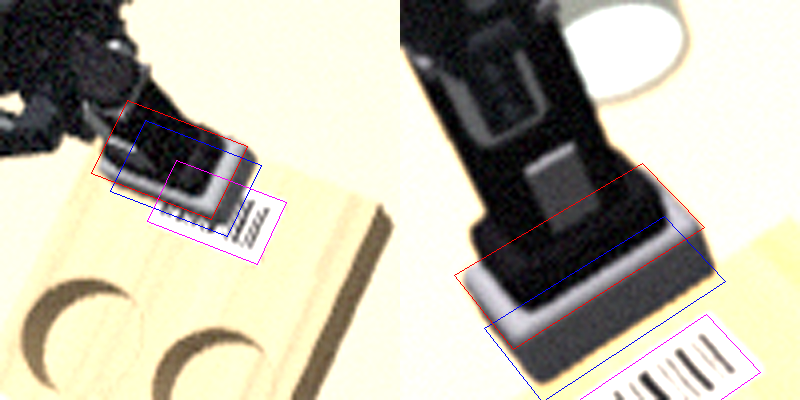

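Held still for over 2.5 s. With the pad now in the open, I re-measure its centre from this picture and plan the return.

```bash
python3 - <<'E'
from h import *
for n,roi in(("top",(335,180,430,270)),("side",(265,140,355,200))):
    im=cv2.GaussianBlur(cv2.imread(f"pics/{n}14.png"),(3,3),0); h=cv2.cvtColor(im,cv2.COLOR_BGR2HSV)
    x0,y0,x1,y1=roi; m=np.zeros(im.shape[:2],np.uint8); m[y0:y1,x0:x1]=(h[...,2]<55)[y0:y1,x0:x1]
    c=max(cv2.findContours(m,0,1)[0],key=cv2.contourArea); w=np.array([onz(n,p,.012)[:2] for p in c[:,0]],np.float32)
    print(n,cv2.minAreaRect(c),cv2.minAreaRect(w))
E
python3 plan.py .577 -.01 .217 -27 10
```

```text
top ((384.93109130859375, 226.32760620117188), (49.23992156982422, 38.73540496826172), 23.198591232299805) ((0.5300775766372681, -0.28349190950393677), (0.11187607049942017, 0.09199152141809464), 71.50212097167969)
side ((310.5440979003906, 169.57351684570312), (28.297266006469727, 50.42058181762695), 59.03623962402344) ((0.5287692546844482, -0.28415679931640625), (0.11203867197036743, 0.09182120859622955), 71.24067687988281)
t 16.0 pos [0.618  0.2688 0.1907] yaw -15.58 tilt [-6.00e-02  1.00e-02 -5.73e+01] F [-0.4  1.  -2.5] w 0.0272
delta [-0.041  -0.2788  0.0263] turn z 11.4
[-0.028, 0.0035, -0.0026, 0.0, 0.0, 1.1415]
[-0.0279, 0.0041, -0.0026, 0.0, 0.0, 1.1415]
[-0.0278, 0.0046, -0.0026, 0.0, 0.0, 1.1415]
[-0.0277, 0.0052, -0.0026, 0.0, 0.0, 1.1415]
[-0.0276, 0.0058, -0.0026, 0.0, 0.0, 1.1415]
[-0.0275, 0.0063, -0.0026, 0.0, 0.0, 1.1415]
[-0.0273, 0.0068, -0.0026, 0.0, 0.0, 1.1415]
[-0.0272, 0.0074, -0.0026, 0.0, 0.0, 1.1415]
[-0.027, 0.0079, -0.0026, 0.0, 0.0, 1.1415]
[-0.0269, 0.0085, -0.0026, 0.0, 0.0, 1.1415]
```

Both views put the pad centre at (0.5295, -0.284). Returning, lifting first.

```bash
python3 -m creep '[[0,0,-0.013,0,0,0,0],[-0.010,0.0012,-0.013,0,0,0.4,0],[-0.0279,0.0041,0,0,0,1.1,0],[-0.0278,0.0046,0,0,0,1.1,0],[-0.0277,0.0052,0,0,0,1.1,0]]'
python3 -m creep '[[-0.0276,0.0058,0,0,0,1.2,0],[-0.0275,0.0063,0,0,0,1.2,0],[-0.0273,0.0068,0,0,0,1.2,0],[-0.0272,0.0074,0,0,0,1.2,0],[-0.027,0.0079,0,0,0,1.2,0]]'
python3 plan.py .533 -.279 .217 -36 12
```

```text
time: 16.42
eef_pos: [0.6055, 0.1738, 0.2179]
orientation: [[0.331, 0.944, 0.001], [0.944, -0.331, 0.0], [0.0, 0.001, -1.0]]
force: [0.2, 0.1, -2.1]
width: 0.027
time: 16.83
eef_pos: [0.5864, 0.0334, 0.2178]
orientation: [[0.429, 0.903, 0.001], [0.903, -0.429, -0.0], [0.0, 0.0, -1.0]]
force: [0.4, -0.8, -1.2]
width: 0.0277
t 16.83 pos [0.5864 0.0334 0.2178] yaw -25.38 tilt [ 3.00e-02 -0.00e+00 -5.73e+01] F [ 0.4 -0.8 -1.2] w 0.0277
delta [-0.0534 -0.3124 -0.0008] turn z 10.6
[-0.0254, 0.0071, 0.0001, 0.0, 0.0, 0.885]
[-0.0253, 0.0075, 0.0001, 0.0, 0.0, 0.885]
[-0.0252, 0.0079, 0.0001, 0.0, 0.0, 0.885]
[-0.0251, 0.0083, 0.0001, 0.0, 0.0, 0.885]
[-0.0249, 0.0087, 0.0001, 0.0, 0.0, 0.885]
[-0.0248, 0.0091, 0.0001, 0.0, 0.0, 0.885]
[-0.0247, 0.0095, 0.0001, 0.0, 0.0, 0.885]
[-0.0245, 0.0098, 0.0001, 0.0, 0.0, 0.885]
[-0.0244, 0.0102, 0.0001, 0.0, 0.0, 0.885]
[-0.0242, 0.0106, 0.0001, 0.0, 0.0, 0.885]
[-0.024, 0.011, 0.0001, 0.0, 0.0, 0.885]
[-0.0239, 0.0113, 0.0001, 0.0, 0.0, 0.885]
```

```bash
python3 -m creep '[[-0.0254,0.0071,0,0,0,0.9,0],[-0.0253,0.0075,0,0,0,0.9,0],[-0.0252,0.0079,0,0,0,0.9,0],[-0.0251,0.0083,0,0,0,0.9,0],[-0.0249,0.0087,0,0,0,0.9,0]]'>/dev/null
python3 -m creep '[[-0.0248,0.0091,0,0,0,0.9,0],[-0.0247,0.0095,0,0,0,0.9,0],[-0.0245,0.0098,0,0,0,0.9,0],[-0.018,0.008,0,0,0,0.9,0],[-0.01,0.005,0,0,0,0.8,0]]'>/dev/null
python3 -m creep '[[0,0,0,0,0,0,0],[0,0,0,0,0,0,0],[0,0,0,0,0,0,0],[0,0,0,0,0,0,0]]'
python3 plan.py .533 -.279 .217 -36 2
```

```text
time: 18.0
eef_pos: [0.5471, -0.2024, 0.2169]
orientation: [[0.561, 0.828, -0.001], [0.828, -0.561, 0.001], [0.0, -0.001, -1.0]]
force: [0.6, -0.8, -1.9]
width: 0.0275
t 18.0 pos [ 0.5471 -0.2024  0.2169] yaw -34.11 tilt [-4.00e-02  3.00e-02 -5.73e+01] F [ 0.6 -0.8 -1.9] w 0.0275
delta [-0.0141 -0.0766  0.0001] turn z 1.9
[-0.0356, 0.0156, -0.0001, 0.0, 0.0, 0.9464]
[-0.0354, 0.0162, -0.0001, 0.0, 0.0, 0.9464]
```

```bash
python3 -m creep '[[-0.018,0.0078,0,0,0,0.5,0],[-0.023,0.0100,0,0,0,0.5,0],[-0.02,0.009,0,0,0,0.5,0],[-0.0099,0.0047,0,0,0,0.4,0],[0,0,0,0,0,0,0]]'>/dev/null
python3 -m creep '[[0,0,0,0,0,0,0],[0,0,0,0,0,0,0],[0,0,0,0,0,0,0]]'
python3 plan.py .533 -.279 .108 -36 5
```

```text
time: 18.67
eef_pos: [0.5325, -0.2784, 0.2167]
orientation: [[0.588, 0.809, -0.001], [0.809, -0.588, 0.001], [0.0, -0.001, -1.0]]
force: [0.6, 0.7, -3.0]
width: 0.0272
t 18.67 pos [ 0.5325 -0.2784  0.2167] yaw -36.01 tilt [-5.00e-02  4.00e-02 -5.73e+01] F [ 0.6  0.7 -3. ] w 0.0272
delta [ 0.0005 -0.0006 -0.1087] turn z -0.0
[-0.0, 0.0001, 0.0217, 0.0, 0.0, -0.001]
[-0.0, 0.0001, 0.0217, 0.0, 0.0, -0.001]
[-0.0, 0.0001, 0.0217, 0.0, 0.0, -0.001]
[-0.0, 0.0001, 0.0217, 0.0, 0.0, -0.001]
[-0.0, 0.0001, 0.0217, 0.0, 0.0, -0.001]
```

Descend to about 10 mm above the pad (touch is expected at TCP z ≈ 0.098).

```bash
python3 -m creep '[[0,0,0.015,0,0,0,0],[0,0,0.025,0,0,0,0],[0,0,0.025,0,0,0,0],[0,0,0.02,0,0,0,0],[0,0,0.01,0,0,0,0]]'>/dev/null
python3 -m creep '[[0,0,0.005,0,0,0,0],[0,0,0,0,0,0,0],[0,0,0,0,0,0,0],[0,0,0,0,0,0,0]]'
python3 - <<'E'
from h import *
n="side"; cv2.imwrite(f"pics/{n}15.png",manip.camera(n))
b=cv2.imread("pics/side15.png")[75:195,260:380]
cv2.imwrite("pics/v15.png",cv2.convertScaleAbs(cv2.resize(b,(600,600),interpolation=2),alpha=3))
E
```

```text
time: 19.42
eef_pos: [0.5332, -0.28, 0.1183]
orientation: [[0.589, 0.808, 0.001], [0.808, -0.589, -0.001], [0.0, 0.002, -1.0]]
force: [-0.1, 0.2, -2.7]
width: 0.0273
```

View pics/v15.png

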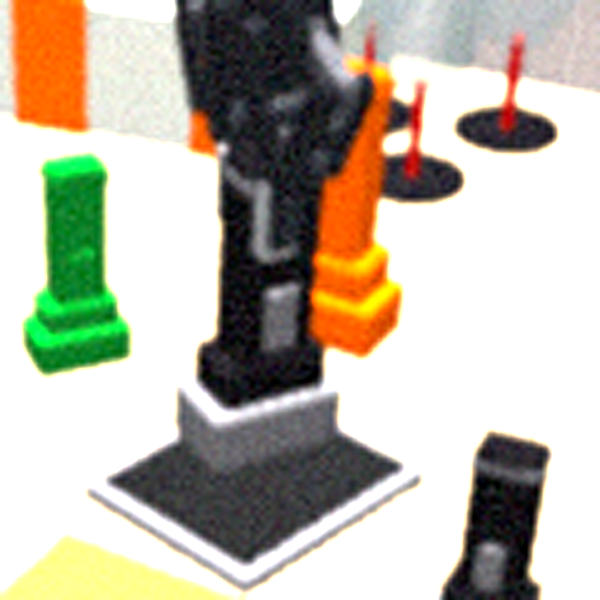

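Centred over the pad and about 20 mm up. I lower gently.

```bash
python3 -m creep '[[0,0,0.006,0,0,0,0],[0,0,0.006,0,0,0,0],[0,0,0.003,0,0,0,0],[0,0,0,0,0,0,0],[0,0,0,0,0,0,0]]'
python3 -m creep '[[0,0,0.001,0,0,0,0],[0,0,0.001,0,0,0,0],[0,0,0.001,0,0,0,0],[0,0,0,0,0,0,0],[0,0,0,0,0,0,0]]'
python3 -m creep '[[0,0,0.0007,0,0,0,0],[0,0,0,0,0,0,0],[0,0,0,0,0,0,0]]'
```

```text
time: 19.88
eef_pos: [0.5317, -0.2795, 0.1012]
orientation: [[0.589, 0.808, -0.002], [0.808, -0.589, 0.001], [-0.001, -0.002, -1.0]]
force: [0.6, -0.4, -1.7]
width: 0.0272
time: 20.3
eef_pos: [0.5321, -0.2796, 0.0987]
orientation: [[0.589, 0.808, -0.001], [0.808, -0.589, 0.0], [-0.0, -0.001, -1.0]]
force: [-0.8, -1.1, -3.0]
width: 0.0271
time: 20.55
eef_pos: [0.5321, -0.2796, 0.098]
orientation: [[0.589, 0.808, -0.001], [0.808, -0.589, 0.0], [-0.0, -0.001, -1.0]]
force: [0.1, -0.6, -2.2]
width: 0.0272
```

```bash
python3 -m creep '[[0,0,0.0005,0,0,0,0],[0,0,0,0,0,0,0],[0,0,0,0,0,0,0]]'
python3 -m creep '[[0,0,0.0005,0,0,0,0],[0,0,0,0,0,0,0],[0,0,0,0,0,0,0]]'
```

```text
time: 20.8
eef_pos: [0.5323, -0.2796, 0.0979]
orientation: [[0.589, 0.808, -0.0], [0.808, -0.589, 0.0], [-0.0, -0.0, -1.0]]
force: [-0.2, 0.8, 2.9]
width: 0.0271
time: 21.05
eef_pos: [0.5324, -0.2796, 0.0978]
orientation: [[0.589, 0.808, -0.0], [0.808, -0.589, 0.0], [-0.0, -0.0, -1.0]]
force: [-1.2, 1.0, 5.9]
width: 0.0276
```

Contact is felt: vertical force went from -2.5 to +6 N. I release and rise.

```bash
python3 -m creep '[[0,0,0,0,0,0,1],[0,0,0,0,0,0,1],[0,0,0,0,0,0,1],[0,0,0,0,0,0,1],[0,0,0,0,0,0,1]]'
python3 -m creep '[[0,0,0,0,0,0,1],[0,0,0,0,0,0,1],[0,0,0,0,0,0,1],[0,0,0,0,0,0,1],[0,0,0,0,0,0,1]]'
python3 -m creep '[[0,0,-0.01,0,0,0,1],[0,0,-0.02,0,0,0,1],[0,0,-0.03,0,0,0,1],[0,0,-0.03,0,0,0,1],[0,0,-0.03,0,0,0,1]]'
python3 -m creep '[[0,0,-0.02,0,0,0,1],[0,0,-0.02,0,0,0,1],[-0.035,0,0,0,0,0,1],[-0.035,0,0,0,0,0,1],[-0.035,0,0,0,0,0,1]]'
```

```text
time: 21.47
eef_pos: [0.532, -0.2796, 0.0968]
orientation: [[0.589, 0.808, -0.001], [0.808, -0.589, 0.0], [-0.0, -0.001, -1.0]]
force: [-0.3, 0.2, -0.0]
width: 0.0845
time: 21.88
eef_pos: [0.5321, -0.2796, 0.097]
orientation: [[0.589, 0.808, -0.001], [0.808, -0.589, 0.0], [-0.0, -0.001, -1.0]]
force: [0.5, 0.2, 0.3]
width: 0.0854
time: 22.3
eef_pos: [0.5319, -0.2795, 0.219]
orientation: [[0.589, 0.808, -0.001], [0.808, -0.589, 0.0], [-0.0, -0.001, -1.0]]
force: [1.1, -0.9, -0.2]
width: 0.0857
time: 22.72
eef_pos: [0.4703, -0.3652, 0.2586]
orientation: [[0.587, 0.809, 0.001], [0.809, -0.587, -0.001], [-0.001, 0.001, -1.0]]
force: [0.3, -0.5, 0.1]
width: 0.0852
```

```bash
python3 -m creep '[[-0.035,0.005,0,0,0,3,1],[-0.035,0.003,0,0,0,3,1],[-0.035,0,0,0,0,3,1],[-0.035,0,0,0,0,3,1],[-0.035,0,0,0,0,3,1]]'
python3 -m creep '[[-0.035,0,0,0,0,3,1],[-0.02,0,0,0,0,3,1],[0,0,0,0,0,0,1],[0,0,0,0,0,0,1],[0,0,0,0,0,0,1]]'
python3 - <<'E'
from h import *
for n in("top","side"): cv2.imwrite(f"pics/{n}16.png",manip.camera(n))
from ov import draw
draw(np.array([.529,-.284]),54,'ovC',"16")
im=cv2.imread("pics/top16.png"); cv2.imwrite("pics/t16.png",cv2.convertScaleAbs(im,alpha=1.8))
hsv=cv2.cvtColor(im,cv2.COLOR_BGR2HSV); m=((hsv[...,1]<60)&(hsv[...,2]>110)).astype(np.uint8); mm=np.zeros_like(m); mm[212:250,240:292]=m[212:250,240:292]; mm=cv2.morphologyEx(mm,cv2.MORPH_CLOSE,np.ones((5,5)))
c=max(cv2.findContours(mm,0,1)[0],key=cv2.contourArea); print("carton label px",cv2.minAreaRect(c))
E
```

```text
time: 23.13
eef_pos: [0.3586, -0.5002, 0.2579]
orientation: [[0.78, 0.626, -0.0], [0.626, -0.78, -0.0], [-0.001, 0.0, -1.0]]
force: [0.9, 0.8, 0.6]
width: 0.0855
time: 23.55
eef_pos: [0.3167, -0.5323, 0.2576]
orientation: [[0.839, 0.544, -0.0], [0.544, -0.839, 0.0], [-0.0, -0.0, -1.0]]
force: [0.1, 0.2, 0.1]
width: 0.0855
carton label px ((265.06414794921875, 230.8245086669922), (32.74192810058594, 19.043148040771484), 10.619654655456543)
```

View pics/ovC.png

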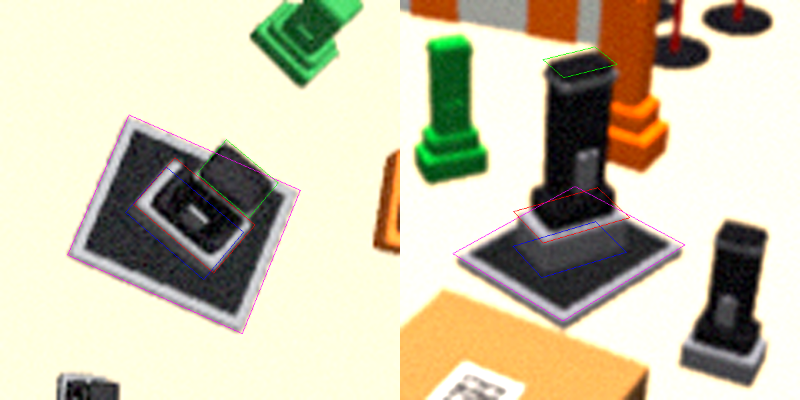

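View pics/t16.png

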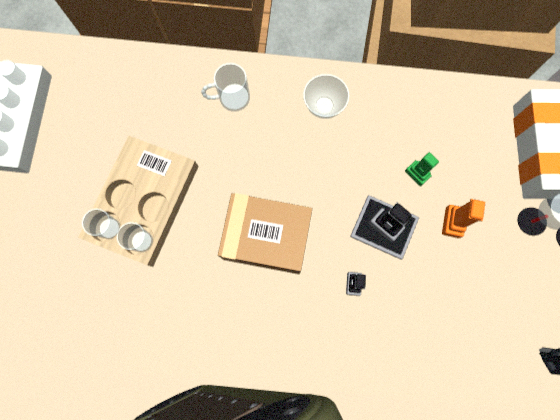

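The scanner stands upright on the pad, within a few mm of its middle (overlay fit in the top view). The carton label is at exactly its first pixels, and the arm is clear. I hand in.

```bash
python3 -c "
from bench import manip
print(manip.hand_in())"
```

```text
the job is handed in; nothing more can be done
None
```

The scanner was held over the wooden tray's label and is back on its rest pad. I handed the job in at about 23.6 s of robot time; no verdict was reported.

- **Grasp:** I took the larger black scanner by its 28 mm width; the fingers stopped at 27.5 mm.
- **Scan:** I held it over the tray label for more than 2.5 s. Overlays in both views showed it aligned, centred to about 5 mm in the top view and within 10 mm by the side view, and 60–65 mm above the label.
- **Return:** I lowered it until the vertical force rose from about -2.5 N to +6 N, then released and backed off.
- **Last checks:** The scanner stands upright within a few mm of the pad's middle. The carton's label is at the same pixels as at the start. The arm is clear.

**Disagreement:** In the camera views the fingertips appeared about 10–20 mm higher than the reported tool position, and about 8 mm to one side. I did not resolve the cause. To work around it, I checked the grasp by eye and made later moves relative to the grasp pose. The side view's overlays were also off by up to about 4 px (several mm) from the top view's.

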